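# Tip the wheel nuts into the storage tub

### The arm

A 7-joint arm with a two-finger parallel gripper is mounted at the origin on the work surface. World frame = base frame: x ahead of the robot, y to its left, z up, the work surface at z = 0. Lengths are in m, angles in rad, forces in N, time in s.
With the tool pointing down it reaches from about 0.35 to 0.9 m from the base axis. Payload 19.9 kg.
Tool frame: the origin (TCP) lies midway between the tips of the shut fingers; the grasp point (between the pads) lies 19 mm behind it; z points along the fingers, y is the line along which they close (so a half turn about z gives the same grasp; the last joint's range is limited). The gripper opens to 85 mm and grips with 20 to 120 N. Pads are 22 mm wide; open, the fingers measure 114 mm over their backs; the gripper's body (76 mm by 85 mm) begins 54 mm behind the grasp point. The pads swing forward as they close: fully open they stand 13 mm farther back than shut.
Start: joints at [-1.248, 0.417, -0.01, 1.614, 0.005, 1.111, -0.053], TCP at [0.222, 0.584, 0.231] pointing down, gripper open.
Joint ranges: [-2.81, 2.81], [-0.39, 2.02], [-1.27, 1.25], [0.06, 2.57], [-1.19, 4.33], [0.19, 2], [-2.82, 2.82]. Speed limits (rad/s): [1.89, 1.89, 2.39, 2.39, 3.01, 3.01, 3.01].

### API

Orientations are given as a unit quaternion [x, y, z, w].
In Python, from workcell import robot, viewer gives the robot as it stands.
- The arm moves only by the tool jog_arm, never from a script. Its argument "plan" is a list that holds one entry, the list of rows, each a list of 7 numbers: the shift along the tool's x, y, z in units of 0.025 m (1.0 is 0.025 m), then the turn, a rotation vector about the tool's x, y, z in units of 6 degrees (1.0 is 6 degrees), then the opening, from -1 (shut) to 1 (fully open). A call has 1 to 10 rows; each row shifts and turns the commanded pose from where the row before left it, along the tool's axes as they then stand; what a row does not reach is not made up. A row lasts 1/8 s, in which the tool goes at most 62.5 mm and 10.7 degrees, less where a joint would pass 70% of its speed; a pose out of reach is approached as far as the arm can. A call with a number of a shift or a turn outside -1 to 1 is refused whole. A call with a gripper value outside its range is refused whole. The fingers move at their own pace and stop on an object; the grip force is fixed at half the most. Time passes only in rows, so rows that do not move let the fingers close. It gives the time, the measured TCP pose, the force, the opening and the grip force at its end, in the units of the state.
- robot.read_state(): the state, without advancing time (a new reading comes with each control period).
- viewer.grab_frame(name): name is "side" or "top"; returns (picture, depth): 420x560x3 uint8, red, green, blue; 420x560 float32, m along the optical axis (not along the pixel's ray), 0 where there is no reading.
- viewer.camera_model(name): a dict with "fx", "fy", "cx", "cy" (pixels), "dist_coeffs" ([k1, k2, p1, p2, k3] as OpenCV has them; the pictures are not rectified), "eye" and "rotation" of the camera in the world. Camera axes: x right, y down, z forward; pixel columns grow to the right and rows downward; lengths in m; the calibration is good to about 2 mm. A picture is of the moment at which its call begins. camera_model takes no time and is no camera call.
- robot.hand_in(): hands the job in; it is judged then, once.
The state is a dict: "clock": time; "joint_positions": joint angles; "joint_velocities": joint speeds; "joint_efforts": joint torques, N m; "tool_pos": TCP position; "tool_rot": TCP orientation; "ft_force": force on the tool from outside, world axes, zero at the start; "torque": the same for the moment, N m; "finger_gap": opening from 0.0 (shut) to 1.0 (fully open); "grip_force": force on a finger pad.
Only numpy, scipy, OpenCV 4.12 (cv2) and the standard library are available. Lean on these libraries where they do the work, as an engineer would, in place of code of your own. Each camera call takes 0.05 s, during which the arm holds its last target. There are 200 camera calls.

### The job

Take the loose lid off the grey tub and lay it right way up, flat on the bench beside the tub. Then fetch the cup of wheel nuts from under the bench light, pour all six nuts from it into the tub, and stand the empty cup upright again on the wooden board of the light. Set the lid and the cup down, do not drop them; keep the tub standing about where it is and leave the spray can, jar and tape measure alone.

Things in the scene. Friction and masses are not known exactly. Their poses are not given: they have to be found in the camera images.
- tub: Open round grey plastic tub standing on the bench: outer radius 54 mm at the foot, 62 mm at the rim, 85 mm high, wall 4 mm (mouth 116 mm across), floor 5 mm thick, 0.7 kg, loose. Origin: centre of its underside, z up.
- tub_rim (a point): Centre of the tub's mouth, at rim hsix, 85 mm above the tub's origin.
- lid: Loose, unfastened round grey plastic lid on the tub's rim: disc of radius 66 mm, 5 mm thick, over a plug of radius 51 mm, 8 mm deep, that sits freely in the mouth; about 0.12 kg. One upright grip stands on top near the edge, on the lid's -x side. Origin: centre of the plug's underside, z up; disc top at z = 13 mm. Laid on the bench it stands on its plug (origin at bench hsix).
- lid_grip (a point): Middle of the lid's upright grip, at x = -42, z = 28 mm in the lid's frame and turning with it. The grip is a block 12 mm thick (along the lid's x), 36 mm wide (along its y), rising 30 mm above the disc (15 mm above this point).
- cup: Plain round straight-sided aluminium cup without a handle, 76 mm high, outer radius 31 mm, wall 3 mm, floor 4 mm, 0.10 to 0.16 kg, plus 0.15 kg of nuts. It stands upright on the stand's board under the strip light; the six nuts fill it to about 40 mm. Origin: centre of its underside, z up to the mouth.
- cup_rim (a point): Centre of the cup's mouth, 76 mm above the cup's origin. The nuts all come out only when the cup is tipped well past level (about 130 degrees from upright); a small shake frees the last.
- stand: Fixed bench light: a wooden board 200 mm (its x) by 280 mm (its y), 15 mm thick, lying on the bench, with two posts (16 by 12 mm, 220 mm high) at x = +30, y = -130 and +130 mm that carry a horizontal strip light along y. The cup stands on the board. Origin: centre of the board's underside; -x is the open front, towards the robot.
- strip_light (a point): Middle of the light's underside, 194 mm above the bench, at x = +30 mm in the stand's frame. The light is 36 mm wide (x), 31 mm high, 280 mm long (y). It hangs over the cup, so a gripper cannot come down on the cup from straight above; leaning 30 to 45 degrees it can come in from the open front.
- spray_can: Bystander: upright can, radius 29 mm, 160 mm high. Origin: centre of its underside.
- jar: Bystander: upright closed jar, radius 32 mm, 75 mm high. Origin: centre of its underside.
- tape_measure: Bystander: tape measure lying on the bench, a black case 70 by 70 mm, 34 mm high, with a steel tongue at -x. Origin: centre of its underside.
- nut1: One of the six alike loose steel wheel nuts in the cup: six-sided with a chamfered closed top, 21 mm across and 17 mm high, about 25 g. Origin: centre of its underside.
- nut2: One of the six alike loose steel wheel nuts in the cup: six-sided with a chamfered closed top, 21 mm across and 17 mm high, about 25 g. Origin: centre of its underside.
- nut3: One of the six alike loose steel wheel nuts in the cup: six-sided with a chamfered closed top, 21 mm across and 17 mm high, about 25 g. Origin: centre of its underside.
- nut4: One of the six alike loose steel wheel nuts in the cup: six-sided with a chamfered closed top, 21 mm across and 17 mm high, about 25 g. Origin: centre of its underside.
- nut5: One of the six alike loose steel wheel nuts in the cup: six-sided with a chamfered closed top, 21 mm across and 17 mm high, about 25 g. Origin: centre of its underside.
- nut6: One of the six alike loose steel wheel nuts in the cup: six-sided with a chamfered closed top, 21 mm across and 17 mm high, about 25 g. Origin: centre of its underside.
Not all that is in view belongs to the job. Leave any red look-alike of the tub alone. Leave any blue look-alike of the lid alone.

How it is judged:
On the way, in this order (a step that is already met when the one before it is completed fails the run):
1. the lid lies flat, right way up, on the bench, clear of the tub (angle between lid's own z axis and vertical below 0.12 rad and height (world z) of lid below 0.008 m and horizontal distance between lid and tub above 0.11 m), for 0.2 s.
2. the cup, held off the board, has its mouth above the tub (within 120 mm of the tub's centre line, higher than the rim) (horizontal distance between cup_rim and tub_rim below 0.12 m and height (world z) of cup_rim above 0.1 m and contact force between the fingers and cup above 0.5 N), for 0.1 s.
3. all six nuts are in the tub (horizontal distance between each of nut1, nut2, nut3, nut4, nut5, nut6 and tub below 0.062 m and z of each of nut1, nut2, nut3, nut4, nut5, nut6 in the frame of tub below 0.085 m), for 0.2 s.
At the end, for the whole second after the job is handed in: All six nuts at rest in the tub, below its rim; tub upright (0.1 rad); lid flat on the bench, right way up (0.12 rad, underside within 8 mm), its centre over 110 mm from the tub's; cup upright (0.1 rad), at rest, its centre over the stand's board (all of step 1 and all of step 3 and linear speed of each of nut1, nut2, nut3, nut4, nut5, nut6 below 0.05 m/s and linear speed of each of lid, cup below 0.03 m/s and angle between each of tub, cup's own z axis and vertical below 0.1 rad and z of cup in the frame of stand between 0.008 and 0.022 m and x of cup in the frame of stand between -0.1 and 0.1 m and y of cup in the frame of stand between -0.14 and 0.14 m); the robot touches nothing.
It fails at once if the spray can, jar or tape measure is moved more than 30 mm (distance of any of spray_can, jar, tape_measure from where it was at the start of the episode above 0.03 m).
It fails at once if the tub is shifted more than 50 mm or tipped more than 0.5 rad (distance of tub from where it was at the start of the episode above 0.05 m or angle between tub's own z axis and vertical above 0.5 rad).
It fails at once if the lid is dropped (moves faster than 0.8 m/s without the fingers on it) (linear speed of lid above 0.8 m/s and contact force between the fingers and lid below 0.1 N).
It fails at once if the cup is dropped (moves faster than 0.8 m/s without the fingers on it) (linear speed of cup above 0.8 m/s and contact force between the fingers and cup below 0.1 N).
It also fails if it takes over 72 s, if anything falls off the work surface, if the arm or the gripper's body presses on something with over 40 N, if the wrist force passes 120 N, or if a joint passes its speed limit or range.

## Working session

There is one attempt and no reset: what is moved stays moved. The work goes in short steps, Python scripts to look and compute and a tool call to move; the robot and the scene stay as the last step left them, time stands still between calls to the robot, and variables do not carry over. Pictures are saved under pics/ and viewed, at most 10 in all, crops included, and the job is handed in when it is done.

Besides the shell and the picture viewer there is one more tool, called after ">>>" as name(argument=value, ...) on one line, values as JSON. jog_arm: Moves the arm, as the interface text tells. Shifts and turns lie within -1 to 1; 1 stands for 0.025 m of shift or 6 degrees of turn. Its arguments: {"type":"object","properties":{"plan":{"type":"array"}},"required":["plan"]}

```bash
mkdir -p pics; cat > h.py <<'E'
import numpy as np, cv2
from workcell import robot, viewer
from scipy.spatial.transform import Rotation as R
def cloud(name):
    im,d=viewer.grab_frame(name); m=viewer.camera_model(name)
    K=np.array([[m['fx'],0,m['cx']],[0,m['fy'],m['cy']],[0,0,1.]])
    h,w=d.shape; u,v=np.meshgrid(np.arange(w),np.arange(h))
    n=cv2.undistortPoints(np.stack([u,v],-1).reshape(-1,1,2).astype(float),K,np.array(m['dist_coeffs'])).reshape(h,w,2)
    c=np.dstack([n[...,0]*d,n[...,1]*d,d])
    rot=np.array(m['rotation']); 
    if rot.shape!=(3,3): rot=R.from_quat(rot).as_matrix()
    P=c@rot.T+np.array(m['eye']); P[d==0]=np.nan
    return im,d,P
def save(im,f): cv2.imwrite('pics/'+f,im[...,::-1])
E
python3 - <<'E'
from h import *
for n in ('top','side'):
    im,d,P=cloud(n); save(im,n+'0.png'); np.savez(n+'0.npz',im=im,P=P)
    m=viewer.camera_model(n); print(n,m['eye'],m['rotation'])
print(robot.read_state())
E
```

```text
top [ 0.37521425 -0.05241408  1.24767943] [-0.69780191  0.70673654 -0.0817007   0.0831923 ]
side [0.27454914 0.36095527 0.75310281] [-0.32495363  0.87796381 -0.33207654  0.11536834]
{'clock': 0.1, 'joint_positions': array([-1.24850999,  0.41793222, -0.01031797,  1.61412306,  0.00470081,
        1.11069935, -0.05302383]), 'joint_velocities': array([ 4.86822432e-04, -1.24431232e-03,  8.16611826e-05, -1.17726602e-03,
       -3.80539634e-04,  2.22001420e-03,  9.13866072e-04]), 'joint_efforts': array([ 1.50472668e-03, -8.65812135e+01,  6.80393446e-01, -4.35634160e+01,
        1.91862741e-02,  4.93980260e-03,  3.21881589e-05]), 'tool_pos': array([0.22227143, 0.58379849, 0.23070775]), 'tool_rot': array([ 1.80892669e-01,  9.83502678e-01, -5.65625986e-04, -6.22658151e-05]), 'ft_force': array([ 0.55651869,  0.36866604, -0.33044223]), 'torque': array([-0.05997638,  0.02514221,  0.04486213]), 'grip_force': 0.0, 'finger_gap': 0.9997508346356401}
```

View pics/top0.png

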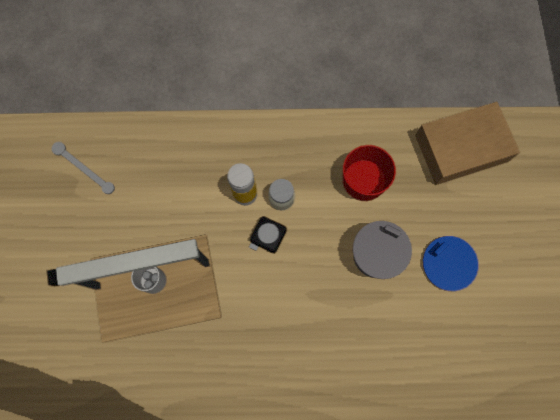

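View pics/side0.png

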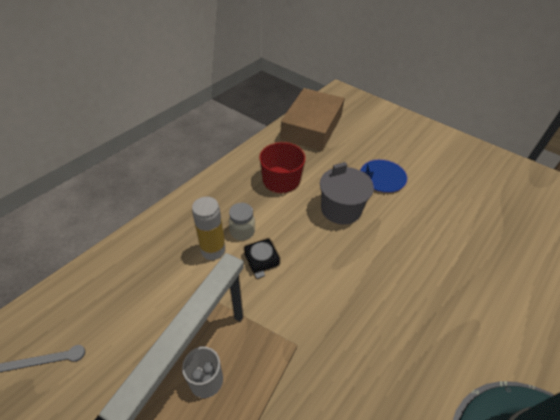

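The top view shows the tub and lid at (382,250) with the grip at about (391,230). The cup is at (147,280) on the board, with the light bar running from (55,277) to (200,250). The can is at (242,185), the jar at (282,195) and the tape at (268,235). A blue lid at (450,263) and a red tub at (368,173) are decoys.

```bash
python3 - <<'E'
from h import *
T=np.load('top0.npz');S=np.load('side0.npz');P=T['P'];im=T['im']
X=np.vstack([P.reshape(-1,3),S['P'].reshape(-1,3)])
src=np.r_[np.zeros(P.size//3),np.ones(P.size//3)]
for (u,v) in [(382,250),(450,263),(368,190),(147,280),(391,230),(242,178),(282,188),(268,235),(125,262),(200,320),(395,230),(385,228),(300,330),(468,145)]: print((u,v),P[v,u].round(3))
c=P[250,382]
def circ(Q):
    (a,b),r=cv2.minEnclosingCircle(Q[:,:2].astype(np.float32).reshape(-1,1,2)); return np.round([a,b,r],4)
for s in (0,1):
    near=(np.hypot(*(X[:,:2]-c[:2]).T)<.085)&(src==s)
    d=X[near&(X[:,2]>.088)&(X[:,2]<.105)]; g=X[near&(X[:,2]>.112)&(X[:,2]<.14)]
    print(s,'disc',len(d),circ(d),np.median(d[:,2]),'grip',len(g),g.mean(0).round(4),g.max(0),cv2.minAreaRect(g[g[:,2]>.117,:2].astype(np.float32)))
    l=X[(src==s)&(X[:,2]>.205)&(X[:,2]<.24)&(X[:,1]>.1)&(X[:,1]<.55)&(X[:,0]<.55)]; print('light',len(l),cv2.minAreaRect(l[:,:2].astype(np.float32)))
    cc=P[280,147]
    k=X[(src==s)&(np.hypot(*(X[:,:2]-cc[:2]).T)<.06)&(X[:,2]>.082)&(X[:,2]<.1)]; print('cup',len(k),circ(k),k.mean(0).round(4),np.percentile(k[:,2],90))
    k=X[(src==s)&(np.hypot(*(X[:,:2]-P[270,150,:2]).T)<.2)&(X[:,2]>.009)&(X[:,2]<.02)]; print('board',cv2.minAreaRect(k[:,:2].astype(np.float32)))
E
```

```text
(382, 250) [ 0.569 -0.269  0.089]
(450, 263) [ 0.549 -0.444  0.012]
(368, 190) [ 0.734 -0.259  0.002]
(147, 280) [0.515 0.268 0.031]
(391, 230) [ 0.608 -0.286  0.121]
(242, 178) [0.719 0.038 0.158]
(282, 188) [ 0.72  -0.048  0.074]
(268, 235) [ 0.617 -0.014  0.035]
(125, 262) [0.529 0.263 0.223]
(200, 320) [0.424 0.145 0.015]
(395, 230) [ 0.607 -0.294  0.123]
(385, 228) [ 0.612 -0.272  0.123]
(300, 330) [ 0.399 -0.086 -0.001]
(468, 145) [ 0.823 -0.493  0.07 ]
0 disc 2324 [ 0.5711 -0.2687  0.0663] 0.0911664948258738 grip 105 [ 0.6073 -0.2881  0.1201] [ 0.61943389 -0.27099056  0.1268869 ] ((0.607785165309906, -0.28838616609573364), (0.03572258725762367, 0.012346437200903893), 61.058650970458984)
light 2543 ((0.5281928777694702, 0.26749247312545776), (0.03771542012691498, 0.2988474369049072), 11.22253704071045)
cup 125 [0.5165 0.2566 0.032 ] [0.5066 0.2543 0.0898] 0.09382013550771853
board ((0.5292859673500061, 0.25304150581359863), (0.2712286114692688, 0.31052348017692566), 14.735377311706543)
1 disc 1472 [ 0.5698 -0.2679  0.067 ] 0.08994031135950842 grip 76 [ 0.6051 -0.2865  0.1181] [ 0.61774939 -0.27032359  0.1240019 ] ((0.6064547896385193, -0.2879299223423004), (0.03568825125694275, 0.013975365087389946), 62.487796783447266)
light 5100 ((0.5287259221076965, 0.26256126165390015), (0.03814687579870224, 0.28390297293663025), 11.187898635864258)
cup 336 [0.5159 0.2579 0.0318] [0.5156 0.2579 0.0894] 0.09252019079909146
board ((0.49652087688446045, 0.23815330862998962), (0.18879607319831848, 0.25196540355682373), 11.495049476623535)
```

```bash
cat > plan.py <<'E'
from h import *
import json
def q_axes(z,y):
    z=np.array(z,float);z/=np.linalg.norm(z);y=np.array(y,float);y-=z*(y@z);y/=np.linalg.norm(y)
    return R.from_matrix(np.c_[np.cross(y,z),y,z])
def log():
    s=robot.read_state(); 
    open('log.jsonl','a').write(json.dumps([list(map(float,s[k])) for k in('joint_positions','tool_pos','tool_rot')])+'\n'); return s
def rows(p0,r0,p1,r1,g,n=None,dv=.0245,dw=5.9):
    p0=np.array(p0);p1=np.array(p1);rv=(r0.inv()*r1).as_rotvec()
    n=n or int(np.ceil(max(np.linalg.norm(p1-p0)/dv,np.degrees(np.linalg.norm(rv))/dw,1)))
    out=[];p,r=p0.copy(),r0
    for i in range(1,n+1):
        t=p0+(p1-p0)*i/n;tr=r0*R.from_rotvec(rv*i/n)
        d=np.round(r.inv().apply(t-p)/.025,2);w=np.round(np.degrees((r.inv()*tr).as_rotvec())/6,2)
        out.append([*d.tolist(),*w.tolist(),g]);p=p+r.apply(d*.025);r=r*R.from_rotvec(np.radians(w*6))
    return out,p,r
def show(o):
    for i in range(0,len(o),10): print(json.dumps(o[i:i+10]).replace('.0,',',').replace(' ',''))
def path(wps,p=None,r=None):
    """wps: (pos, rot, grip[, n])"""
    s=log(); p=s['tool_pos'] if p is None else p; r=R.from_quat(s['tool_rot']) if r is None else r
    allr=[]
    for w in wps:
        o,p,r=rows(p,r,w[0],w[1] or r,w[2],*(w[3:])); allr+=o
    show(allr); print(len(allr),'end',p.round(4)); return p,r
E
python3 - <<'E'
from plan import *
r=q_axes([0,0,-1],[.880,-.474,0])
path([([.6072,-.2882,.231],r,0.3),([.6072,-.2882,.15],None,0)])
E
```

```text
[[-0.69,-0.7,0,-0,0,0.42,0.3],[-0.71,-0.66,0,-0,0,0.41,0.3],[-0.75,-0.63,0,-0,0,0.42,0.3],[-0.77,-0.6,0,-0,0,0.42,0.3],[-0.8,-0.57,0,-0,0,0.41,0.3],[-0.82,-0.53,0,-0,0,0.42,0.3],[-0.84,-0.49,0,-0,0,0.42,0.3],[-0.87,-0.46,0,-0,0,0.41,0.3],[-0.88,-0.42,0,-0,0,0.42,0.3],[-0.9,-0.38,0.01,-0,0,0.42,0.3]]
[[-0.92,-0.34,-0,-0,0,0.41,0.3],[-0.93,-0.3,-0,-0,0,0.42,0.3],[-0.94,-0.25,-0,-0,0,0.41,0.3],[-0.96,-0.22,-0,-0,0,0.42,0.3],[-0.96,-0.18,-0,-0,0,0.42,0.3],[-0.97,-0.13,-0,-0,0,0.41,0.3],[-0.97,-0.09,-0,-0,0.01,0.42,0.3],[-0.98,-0.05,-0,-0,-0,0.42,0.3],[-0.97,-0.01,-0,-0,-0,0.41,0.3],[-0.98,0.04,-0,-0,-0,0.42,0.3]]
[[-0.97,0.08,-0,-0,-0,0.42,0.3],[-0.97,0.12,-0,-0,-0,0.41,0.3],[-0.97,0.16,-0,-0,-0,0.42,0.3],[-0.95,0.21,-0,-0,-0,0.42,0.3],[-0.95,0.25,-0,-0,-0,0.41,0.3],[-0.93,0.28,-0,-0,-0,0.42,0.3],[-0.92,0.33,-0.01,-0,-0,0.42,0.3],[-0.91,0.37,0,-0.01,-0,0.41,0.3],[-0.89,0.41,0,0,-0,0.42,0.3],[-0.87,0.45,0,0,-0,0.42,0.3]]
[[-0.85,0.48,0,0,-0,0.41,0.3],[-0.83,0.52,0,0,-0,0.42,0.3],[-0.8,0.55,0,0,-0,0.42,0.3],[-0.78,0.6,0,0,-0,0.41,0.3],[-0.75,0.62,0,0,-0,0.42,0.3],[-0.73,0.65,0,0,-0,0.41,0.3],[-0.69,0.69,0,0,0,0.42,0.3],[-0.67,0.72,0,0,0,0.42,0.3],[-0.63,0.74,0,0,0,0.41,0.3],[-0,0,0.81,0,0,0,0]]
[[-0,0,0.81,0,0,0,0],[-0,0,0.81,0,0,0,0],[-0,0,0.81,0,0,0,0]]
43 end [ 0.6072 -0.2881  0.1501]
```

>>> jog_arm(plan=[[[-0.7,-0.7,0,0,0,0.42,0.3],[-0.7,-0.65,0,0,0,0.42,0.3],[-0.75,-0.65,0,0,0,0.42,0.3],[-0.75,-0.6,0,0,0,0.42,0.3],[-0.8,-0.55,0,0,0,0.42,0.3],[-0.8,-0.55,0,0,0,0.42,0.3],[-0.85,-0.5,0,0,0,0.42,0.3],[-0.85,-0.45,0,0,0,0.42,0.3],[-0.9,-0.4,0,0,0,0.42,0.3],[-0.9,-0.4,0,0,0,0.42,0.3]]])

```text
clock: 1.35
tool_pos: [0.3205, 0.359, 0.2313]
tool_rot: [0.392, 0.92, 0.0, 0.0]
ft_force: [-0.3, 0.1, -0.9]
finger_gap: 0.646
grip_force: 0.0
```

>>> jog_arm(plan=[[[-0.9,-0.35,0,0,0,0.42,0.3],[-0.95,-0.3,0,0,0,0.42,0.3],[-0.95,-0.25,0,0,0,0.42,0.3],[-0.95,-0.2,0,0,0,0.42,0.3],[-0.95,-0.2,0,0,0,0.42,0.3],[-0.95,-0.15,0,0,0,0.42,0.3],[-0.95,-0.1,0,0,0,0.42,0.3],[-1,-0.05,0,0,0,0.42,0.3],[-1,0,0,0,0,0.42,0.3],[-1,0.05,0,0,0,0.42,0.3]]])

```text
clock: 2.6
tool_pos: [0.4178, 0.1339, 0.2314]
tool_rot: [0.584, 0.812, 0.0, 0.0]
ft_force: [-0.3, 0.9, 0.1]
finger_gap: 0.646
grip_force: 0.0
```

>>> jog_arm(plan=[[[-0.95,0.1,0,0,0,0.42,0.3],[-0.95,0.1,0,0,0,0.42,0.3],[-0.95,0.15,0,0,0,0.42,0.3],[-0.95,0.2,0,0,0,0.42,0.3],[-0.95,0.25,0,0,0,0.42,0.3],[-0.95,0.3,0,0,0,0.42,0.3],[-0.9,0.35,0,0,0,0.42,0.3],[-0.9,0.35,0,0,0,0.42,0.3],[-0.9,0.4,0,0,0,0.42,0.3],[-0.85,0.45,0,0,0,0.42,0.3]]])

```text
clock: 3.85
tool_pos: [0.5139, -0.0886, 0.2313]
tool_rot: [0.747, 0.665, -0.0, 0.0]
ft_force: [-0.1, -0.1, -0.5]
finger_gap: 0.647
grip_force: 0.0
```

```bash
python3 - <<'E'
from plan import *
r=q_axes([0,0,-1],[.880,-.474,0]); s=log(); print(s['clock'],s['tool_pos'],s['joint_positions'])
p,r=path([([.6072,-.2882,.231],r,0),([.6072,-.2882,.15],None,0),([.6072,-.2882,.094],None,0)])
E
```

```text
3.85 [ 0.51391405 -0.08859411  0.23129593] [-0.42277999  0.2685228   0.63265103  1.88669946 -0.1823622   1.04379502
  0.16967841]
[[-0.83,0.51,0,0,0,0.4,0],[-0.81,0.55,0,0,0,0.4,0],[-0.79,0.58,0,0,0,0.41,0],[-0.76,0.62,0.01,0,0,0.4,0],[-0.74,0.65,-0,0,0,0.4,0],[-0.71,0.67,-0,0,0,0.4,0],[-0.68,0.71,-0,0,0,0.4,0],[-0.64,0.73,0,0,0,0.4,0],[-0.62,0.76,0,0,0,0.41,0],[-0,0,0.81,0,0,0,0]]
[[-0,0,0.81,0,0,0,0],[-0,0,0.81,0,0,0,0],[-0,0,0.81,0,0,0,0],[-0,0,0.75,0,0,0,0],[-0,0,0.75,0,0,0,0],[-0,0,0.74,0,0,0,0]]
16 end [ 0.6072 -0.2882  0.0941]
```

>>> jog_arm(plan=[[[-0.83,0.51,0,0,0,0.4,0],[-0.81,0.55,0,0,0,0.4,0],[-0.79,0.58,0,0,0,0.41,0],[-0.76,0.62,0,0,0,0.4,0],[-0.74,0.65,0,0,0,0.4,0],[-0.71,0.67,0,0,0,0.4,0],[-0.68,0.71,0,0,0,0.4,0],[-0.64,0.73,0,0,0,0.4,0],[-0.62,0.76,0,0,0,0.4,0],[0,0,0.8,0,0,0,0]]])

```text
clock: 5.1
tool_pos: [0.6075, -0.2892, 0.2114]
tool_rot: [0.858, 0.513, 0.0, 0.001]
ft_force: [0.1, 0.3, -0.5]
finger_gap: 0.499
grip_force: 0.0
```

>>> jog_arm(plan=[[[0,0,0.8,0,0,0,0],[0,0,0.8,0,0,0,0],[0,0,0.4,0,0,0,0],[0,0,0,0,0,0,0]]])

```text
clock: 5.6
tool_pos: [0.6069, -0.286, 0.1607]
tool_rot: [0.858, 0.514, -0.0, -0.0]
ft_force: [-0.6, -0.8, -0.4]
finger_gap: 0.498
grip_force: 0.0
```

```bash
python3 - <<'E'
from plan import *
r=q_axes([0,0,-1],[.880,-.474,0]); s=log(); print(s['clock'],s['tool_pos'],s['joint_positions'])
path([([.6072,-.2882,.094],r,0)])
E
```

```text
5.6 [ 0.60692457 -0.28598096  0.16068281] [-0.04913759  0.65399158  0.66058325  1.56832035 -0.43859828  1.07282895
  0.23405071]
[[-0.02,0.02,0.89,-0,0,0.01,0],[-0.03,0.02,0.89,-0.01,0,0.01,0],[-0.02,0.01,0.89,0,0,0.02,0]]
3 end [ 0.6072 -0.2881  0.0939]
```

Descend, close, lift.

>>> jog_arm(plan=[[[-0.03,0.02,0.9,0,0,0,0],[-0.03,0.02,0.9,0,0,0,0],[-0.03,0.02,0.85,0,0,0,0],[0,0,0,0,0,0,0],[0,0,0,0,0,0,-1],[0,0,0,0,0,0,-1],[0,0,0,0,0,0,-1],[0,0,0,0,0,0,-1]]])

```text
clock: 6.6
tool_pos: [0.6078, -0.2893, 0.096]
tool_rot: [0.858, 0.514, 0.0, 0.001]
ft_force: [-0.5, -0.3, 6.5]
finger_gap: 0.127
grip_force: 59.3
```

>>> jog_arm(plan=[[[0,0,-0.4,0,0,0,-1],[0,0,-0.6,0,0,0,-1],[0,0,-0.8,0,0,0,-1],[0,0,0,0,0,0,-1]]])

```text
clock: 7.1
tool_pos: [0.6082, -0.2895, 0.1425]
tool_rot: [0.858, 0.514, 0.001, 0.001]
ft_force: [0.1, -0.4, -1.4]
finger_gap: 0.126
grip_force: 58.7
```

```bash
python3 - <<'E'
from plan import *
s=log(); print(s['clock'],s['tool_pos'],s['joint_positions'])
im,d,P=cloud('side'); save(cv2.resize(im[100:320,150:450],None,fx=2,fy=2),'lift.png')
r=q_axes([0,0,-1],[.880,-.474,0])
path([([.6072,-.2882,.18],r,-1),([.436,-.172,.18],r,-1),([.436,-.172,.03],r,-1)])
E
```

```text
7.1 [ 0.60820788 -0.28949901  0.14246891] [-0.03710824  0.67563165  0.64938867  1.5772156  -0.45422103  1.04069036
  0.24809956]
[[0.01,-0.02,-0.78,0.01,-0,0.02,-1],[0.01,-0.02,-0.77,0.01,-0,0.02,-1],[0.09,-0.91,0,-0,-0,-0,-1],[0.1,-0.92,0,-0,-0,-0,-1],[0.09,-0.91,0,-0,-0,-0,-1],[0.09,-0.92,0,-0,-0,-0,-1],[0.1,-0.91,0,-0,-0,-0,-1],[0.09,-0.92,0,-0,-0,-0,-1],[0.1,-0.91,0,-0,-0,-0,-1],[0.09,-0.92,0,-0,-0,-0,-1]]
[[0.09,-0.91,0,-0,-0,-0,-1],[0,0,0.86,-0,-0,-0,-1],[0,0,0.86,-0,-0,-0,-1],[0,0,0.85,-0,-0,-0,-1],[0,0,0.86,-0,-0,-0,-1],[0,0,0.86,-0,-0,-0,-1],[0,0,0.86,-0,-0,-0,-1],[0,0,0.85,-0,-0,-0,-1]]
18 end [ 0.4359 -0.172   0.0301]
```

View pics/lift.png

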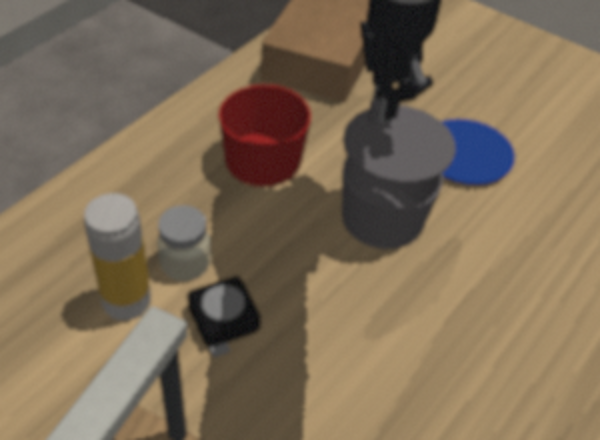

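The lid is held, level, just above the tub (lid at crop pixel (400,150)).

>>> jog_arm(plan=[[[0,0,-0.8,0,0,0,-1],[0,0,-0.8,0,0,0,-1],[0.1,-0.9,0,0,0,0,-1],[0.1,-0.9,0,0,0,0,-1],[0.1,-0.9,0,0,0,0,-1],[0.1,-0.9,0,0,0,0,-1],[0.1,-0.9,0,0,0,0,-1],[0.1,-0.9,0,0,0,0,-1],[0.1,-0.9,0,0,0,0,-1],[0.1,-0.95,0,0,0,0,-1]]])

```text
clock: 8.4
tool_pos: [0.4566, -0.1859, 0.1811]
tool_rot: [0.858, 0.514, 0.001, 0.0]
ft_force: [-0.8, -0.0, -0.4]
finger_gap: 0.13
grip_force: 58.8
```

>>> jog_arm(plan=[[[0.1,-0.9,0,0,0,0,-1],[0,0,0.85,0,0,0,-1],[0,0,0.85,0,0,0,-1],[0,0,0.85,0,0,0,-1],[0,0,0.85,0,0,0,-1],[0,0,0.85,0,0,0,-1],[0,0,0.85,0,0,0,-1],[0,0,0.5,0,0,0,-1],[0,0,0,0,0,0,-1],[0,0,0,0,0,0,-1]]])

```text
clock: 9.65
tool_pos: [0.4387, -0.1734, 0.0409]
tool_rot: [0.858, 0.514, 0.0, 0.0]
ft_force: [-0.1, 0.6, -0.7]
finger_gap: 0.13
grip_force: 58.6
```

```bash
python3 - <<'E'
from plan import *
s=log(); print(s['clock'],s['tool_pos'],s['joint_positions'])
im,d,P=cloud('side'); X=P.reshape(-1,3)
X=X[(X[:,2]>.012)&(X[:,2]<.065)&(X[:,0]>.28)&(X[:,0]<.5)&(X[:,1]>-.25)&(X[:,1]<-.05)]
g=(im.reshape(-1,3))
Y=X[np.hypot(X[:,0]-.399,X[:,1]+.152)<.06]
A=np.c_[Y[:,:2],np.ones(len(Y))]
m=np.abs(Y[:,2]-np.median(Y[:,2]))<.012
c=np.linalg.lstsq(A[m],Y[m,2],rcond=None)[0];print(len(Y),np.median(Y[:,2]),c)
E
```

```text
9.65 [ 0.4387385  -0.17341411  0.04088666] [-0.18300721  0.51505307  0.59652588  2.13939263 -0.49493889  0.62234388
  0.27316985]
1875 0.035160404967902736 [0.00288494 0.00049997 0.03407758]
```

>>> jog_arm(plan=[[[0,0,0.4,0,0,0,-1],[0,0,0.3,0,0,0,-1],[0,0,0.12,0,0,0,-1],[0,0,0.04,0,0,0,-1],[0,0,0,0,0,0,-1],[0,0,0,0,0,0,-1]]])

```text
clock: 10.45
tool_pos: [0.438, -0.1732, 0.0186]
tool_rot: [0.858, 0.514, -0.0, -0.0]
ft_force: [-3.7, 0.7, 5.9]
finger_gap: 0.127
grip_force: 59.6
```

>>> jog_arm(plan=[[[0,0,0,0,0,0,-0.5],[0,0,0,0,0,0,0],[0,0,0,0,0,0,0],[0,0,-0.8,0,0,0,0.3],[0,0,-1,0,0,0,1],[0,0,-1,0,0,0,1],[0,0,-1,0,0,0,1],[0,0,-1,0,0,0,1],[0,0,-1,0,0,0,1],[0,0,-1,0,0,0,1]]])

```text
clock: 11.7
tool_pos: [0.4382, -0.1732, 0.1894]
tool_rot: [0.858, 0.514, 0.0, 0.0]
ft_force: [0.3, -0.1, -1.4]
finger_gap: 1.0
grip_force: 0.0
```

```bash
cat > fk.py <<'E'
from plan import *
from scipy.optimize import least_squares, minimize
D=[json.loads(l) for l in open('log.jsonl')]
Q=np.array([d[0] for d in D]);PP=np.array([d[1] for d in D]);RR=R.from_quat([d[2] for d in D])
def fk(q,L,sg):
    ax='zyzyzyz'; r=R.identity(); p=np.zeros(3)
    # L: base h, off2, upper, elbow off, forearm, elbow off2, wrist off, tool, 
    off=[(0,0,L[0]),(0,0,0),(L[2],0,L[1]),(0,0,0),(L[3],0,L[4]),(0,0,0),(L[5],0,L[6])]
    seq=['z','y','z','y','z','y','z']
    link={0:(L[0],'h')}
    p=np.array([0,0,L[0]])
    r=R.from_euler('z',sg[0]*q[0]+L[7]); 
    r=r*R.from_euler('y',sg[1]*q[1]); r=r*R.from_euler('z',sg[2]*q[2]); p=p+r.apply([L[2],0,L[1]])
    r=r*R.from_euler('y',sg[3]*q[3]); p=p+r.apply([L[8],0,0]); r=r*R.from_euler('z',sg[4]*q[4]); p=p+r.apply([L[3],0,L[4]])
    r=r*R.from_euler('y',sg[5]*q[5]); r=r*R.from_euler('z',sg[6]*q[6]+L[9]); p=p+r.apply([0,0,L[6]]) + R.identity().apply([0,0,0])
    # wrist offset L5 along x before j7
    r6=r*R.from_euler('z',-(sg[6]*q[6]+L[9])); p=p+r6.apply([L[5],0,0])
    return p,r
def res(L,sg):
    o=[]
    for q,pp,rr in zip(Q,PP,RR):
        p,r=fk(q,L,sg);o+=[*(p-pp),*(.3*(r.inv()*rr).as_rotvec())]
    return np.array(o)
E
python3 - <<'E'
from fk import *
s=log()
print(s['tool_pos'],len(D))
import itertools
best=[]
for s0,s2,s4,s6 in itertools.product([1,-1],repeat=4):
    sg=[s0,1,s2,1,s4,1,s6]
    for yaw in (0,np.pi):
        for y0 in (0,np.pi/2,-np.pi/2,np.pi):
            f=least_squares(res,[.33,.4,0,0,.4,0,.25,y0,0,yaw],args=(sg,),max_nfev=40); best.append((f.cost,sg,f.x))
best.sort(key=lambda b:b[0])
for b in best[:5]: print(b[0],b[1],b[2].round(3))
np.savez('fk.npz',L=best[0][2],sg=best[0][1])
E
```

```text
[ 0.43815606 -0.17320367  0.18941335] 8
3.909482860197323e-05 [-1, 1, -1, 1, -1, 1, -1] [ 0.453  0.487 -0.019  0.021  0.46  -0.033  0.472 -0.05  -0.027  1.521]
3.909482860197778e-05 [-1, 1, -1, 1, -1, 1, -1] [ 0.453  0.487 -0.019  0.021  0.46  -0.033  0.472 -0.05  -0.027  1.521]
3.90948286019855e-05 [-1, 1, -1, 1, -1, 1, -1] [ 0.453  0.487 -0.019  0.021  0.46  -0.033  0.472 -0.05  -0.027  1.521]
3.909482860198721e-05 [-1, 1, -1, 1, -1, 1, -1] [ 0.453  0.487 -0.019  0.021  0.46  -0.033  0.472 -0.05  -0.027  1.521]
3.9094828602002837e-05 [-1, 1, -1, 1, -1, 1, -1] [ 0.453  0.487 -0.019  0.021  0.46  -0.033  0.472 -0.05  -0.027  1.521]
```

```bash
cat > ik.py <<'E'
from fk import *
z=np.load('fk.npz');L0=z['L'];sg=z['sg']
lo=np.array([-2.81,-.39,-1.27,.06,-1.19,.19,-2.82]);hi=np.array([2.81,2.02,1.25,2.57,4.33,2,2.82])
lo_,hi_=lo+.06,hi-.06
sx=np.array([.981,.195,0]);sy=np.array([-.195,.981,0])
CUP=np.array([.516,.257,.015]);TUB=np.array([.5705,-.2683,0])
GB=.026; H=.047
def grasp(Ld,sign):
    L=np.radians(Ld); r=q_axes(np.sin(L)*sx-np.cos(L)*np.array([0,0,1]),sign*sy)
    return CUP+[0,0,H]+r.apply([0,0,GB]),r
def ikpose(p,r,q0,w=.02):
    f=least_squares(lambda q:np.r_[(lambda a:np.r_[(a[0]-p)*10,(a[1].inv()*r).as_rotvec()*3])(fk(q,L0,sg)),w*(q-q0)],np.clip(q0,lo_,hi_),bounds=(lo_,hi_))
    a=fk(f.x,L0,sg);return f.x,np.linalg.norm(a[0]-p),np.linalg.norm((a[1].inv()*r).as_rotvec())
def mouth(q,ut):
    p,r=fk(q,L0,sg); u=r.apply(ut); g=p-r.apply([0,0,GB]); return p,r,u,g+u*(.076-H)
E
python3 - <<'E'
from ik import *
rng=np.random.default_rng(0)
qn=robot.read_state()['joint_positions']
for Ld in (35,45,55):
  for s in (1,-1):
    p,r=grasp(Ld,s);ut=r.inv().apply([0,0,1])
    b=min((ikpose(p,r,q0,.01) for q0 in [qn]+[rng.uniform(lo_,hi_) for _ in range(6)]),key=lambda x:(x[1]+x[2]>.01)*10+np.abs(x[0]-qn).sum())
    print('G',Ld,s,b[0].round(2),round(b[1],4),round(b[2],3))
    c=[]
    for _ in range(14):
        q0=rng.uniform(lo_,hi_) if _ else b[0]
        def f(q):
            p,r,u,m=mouth(q,ut); return np.r_[(m-[TUB[0],TUB[1],.17])*10,(u[2]-np.cos(np.radians(135)))*3,max(0,r.apply([0,0,1])[2]-.15)*3,.02*(q-b[0])]
        x=least_squares(f,q0,bounds=(lo_,hi_)); e=np.linalg.norm(f(x.x)[:5])
        p,r,u,m=mouth(x.x,ut); c.append((e>.02,np.abs(x.x-b[0]).max(),e,x.x.round(2),r.apply([0,0,1]).round(2),u.round(2)))
    c.sort(key=lambda t:t[:2])
    for t in c[:3]: print('  P',*t)
E
```

```text
G 35 1 [-0.19  0.57 -0.57  2.44  2.24  0.64 -1.01] 0.0 0.0
  P True 1.5326670898202548 0.041474590605824535 [-0.74  1.7   0.45  2.34  1.96  1.62  0.53] [ 0.85 -0.51  0.16] [-0.61  0.38 -0.7 ]
  P True 1.5354340272699338 0.041474941573505744 [-0.74  1.69  0.45  2.34  1.96  1.62  0.53] [ 0.84 -0.51  0.16] [-0.61  0.38 -0.7 ]
  P True 1.5366334155274421 0.04147910308253934 [-0.74  1.69  0.45  2.34  1.96  1.62  0.53] [ 0.84 -0.51  0.16] [-0.61  0.38 -0.7 ]
G 35 -1 [-0.54  0.51 -0.17  2.43  2.41  0.49  1.87] 0.0 0.0
  P True 1.4521925674271179 0.29457470506131683 [-0.58  1.96  0.57  2.31  2.04  1.94  2.76] [ 0.94 -0.27  0.19] [-0.6   0.51 -0.62]
  P True 2.2696858919280767 0.041574297365362306 [ 1.36  1.86 -0.53  2.35  4.19  1.93 -0.4 ] [ 0.84 -0.52  0.16] [-0.61  0.37 -0.7 ]
  P True 2.2801782360799745 0.04158576096561332 [ 1.35  1.85 -0.52  2.36  4.19  1.93 -0.41] [ 0.84 -0.52  0.16] [-0.62  0.37 -0.7 ]
G 45 1 [ 2.75 -0.33  1.19  2.51  0.87  1.62 -1.12] 0.3854 0.162
  P False 2.0357168171701105 0.0005968238469781348 [ 1.65  1.59 -0.85  1.5  -0.52  1.25  0.3 ] [0.69 0.71 0.12] [-0.67 -0.
[... 980 characters left out ...]
35881885424 [ 2.2   1.96 -0.98  2.07 -0.61  0.45  0.51] [0.97 0.17 0.15] [-0.55  0.44 -0.71]
  P False 3.241632199597861 0.00044031457008692344 [-0.49  1.3   0.14  1.69  1.22  1.65  1.01] [ 0.04 -0.99  0.15] [ 0.51  0.49 -0.71]
G 55 -1 [-2.28  1.52  1.12  2.24 -1.13  0.25 -2.16] 0.0461 0.357
  P False 1.1678652056902545 0.00031955375709754425 [-1.45  1.96  1.09  2.12  0.04  0.34 -1.27] [ 0.41 -0.91  0.03] [ 0.18  0.68 -0.71]
  P False 1.1678675908751714 0.00031949739366910705 [-1.45  1.96  1.09  2.12  0.04  0.34 -1.27] [ 0.41 -0.91  0.03] [ 0.18  0.68 -0.71]
  P False 1.1678688268428583 0.00031949952726171974 [-1.45  1.96  1.09  2.12  0.04  0.34 -1.27] [ 0.41 -0.91  0.03] [ 0.18  0.68 -0.71]
```

```bash
cat > sim.py <<'E'
from ik import *
def follow(q,wps,dp=.05,da=12):
    p,r=fk(q,L0,sg);bad=0;qs=[q]
    for p1,r1 in wps:
        r1=r1 or r
        rv=(r.inv()*r1).as_rotvec();n=int(np.ceil(max(np.linalg.norm(p1-p)/dp,np.degrees(np.linalg.norm(rv))/da,1)))
        for i in range(1,n+1):
            q,e1,e2=ikpose(p+(p1-p)*i/n,r*R.from_rotvec(rv*i/n),q,.02);bad=max(bad,e1*3+e2);qs.append(q)
        p,r=p1,r1
    return q,bad,qs
def graspb(Ld,be,sign):
    L=np.radians(Ld);d=R.from_euler('z',be,degrees=True).apply(sx);y=R.from_euler('z',be,degrees=True).apply(sy)
    r=q_axes(np.sin(L)*d-np.cos(L)*np.array([0,0,1]),sign*y)
    return CUP+[0,0,H]+r.apply([0,0,GB]),r
def tipseq(q,ut,zt=.16,tips=range(15,141,12)):
    out=[];w=.03;mid=(lo+hi)/2
    for t in tips:
        def f(x):
            p,r,u,m=mouth(x,ut);tz=r.apply([0,0,1])
            return np.r_[(m-[TUB[0],TUB[1],zt])*10,(u[2]-np.cos(np.radians(t)))*5,max(0,tz[2]-.1)*3,w*(x-q),.01*(x-mid)/(hi-lo)]
        x=least_squares(f,np.clip(q,lo_+1e-6,hi_-1e-6),bounds=(lo_,hi_)).x;e=np.linalg.norm(f(x)[:5]);out.append((t,e,x));q=x
    return out
E
cat > run.py <<'E'
from sim import *
import sys
from multiprocessing import Pool
qn=np.array(robot.read_state()['joint_positions'])
def job(a):
    Ld,be,s=a
    p,r=graspb(Ld,be,s);pre=p-r.apply([0,0,.13])
    q,b,_=follow(qn,[(fk(qn,L0,sg)[0]*[1,0,1]+[-.03,.0,.08],None),(pre,r),(p,r)])
    if b>.05: return (a,b,q,None)
    # carry: back off, then above the tub upright-ish yaw free
    q2,b2,_=follow(q,[(p+[0,0,.02],r),(pre+[0,0,.03],r)])
    ut=r.inv().apply([0,0,1]); o=[]
    qq=q2
    m0=mouth(q2,ut)[3]
    for i in range(1,11):
        def f(x):
            p,r,u,m=mouth(x,ut);t=m0+(np.array([TUB[0],TUB[1],.19])-m0)*i/10
            return np.r_[(m-t)*10,(u[:2])*3,.03*(x-qq)]
        qq=least_squares(f,np.clip(qq,lo_+1e-6,hi_-1e-6),bounds=(lo_,hi_)).x;e=np.linalg.norm(f(qq)[:5]);o.append(e)
    T=tipseq(qq,ut)
    return (a,b,q,(b2,max(o),qq,T))
if __name__=='__main__':
    L=np.array([json.loads(l)[0] for l in open('log.jsonl')][:2]);
    q1=np.array(D[0][0]);print('check',follow(q1,[(np.array(D[1][1]),R.from_quat(D[1][2]))])[0].round(2),np.round(D[1][0],2))
    with Pool() as P:
        res=P.map(job,[(l,b,s) for l in (30,38,45) for b in (-50,-25,0,25,50) for s in (1,-1)],1)
    for a,b,q,x in res:
        if x is None: print(a,'graspbad',round(b,2)); continue
        T=x[3];ok=[t for t,e,_ in T if e<.05]
        print(a,round(b,3),q.round(2),'carry',round(x[0],3),round(x[1],3),'tips',max(ok or [0]),T[-1][2].round(2),round(T[-1][1],2))
E
nproc; time python3 run.py
```

```text
4
check [-0.42  0.27  0.64  1.88 -0.18  1.05  0.17] [-0.42  0.27  0.63  1.89 -0.18  1.04  0.17]
(30, -50, 1) 0.0 [-1.13  0.65  0.28  2.03  0.69  0.57 -0.62] carry 0.0 0.0 tips 123 [-0.89  1.57  0.46  2.14  1.59  1.27  0.99] 0.37
(30, -50, -1) graspbad 0.1
(30, -25, 1) 0.0 [-1.16  0.59  0.39  2.23  1.24  0.25 -0.72] carry 0.0 0.0 tips 123 [-0.88  1.57  0.46  2.14  1.59  1.28  0.99] 0.37
(30, -25, -1) 0.016 [-1.67  0.88  1.    2.22 -1.13  0.25 -1.69] carry 0.031 0.055 tips 123 [-1.01  1.59  0.64  1.94  1.14  1.03 -1.65] 0.37
(30, 0, 1) 0.001 [-0.38  0.5  -0.3   2.37  2.14  0.39 -0.94] carry 0.0 0.0 tips 123 [-0.69  1.49  0.31  2.16  1.7   1.52  1.  ] 0.37
(30, 0, -1) graspbad 0.24
(30, 25, 1) graspbad 0.23
(30, 25, -1) graspbad 0.22
(30, 50, 1) graspbad 0.15
(30, 50, -1) graspbad 0.06
(38, -50, 1) 0.0 [-1.22  0.72  0.27  2.02  0.86  0.66 -0.87] carry 0.0 0.0 tips 123 [-0.94  1.59  0.51  2.28  1.78  1.22  0.78] 0.05
(38, -50, -1) graspbad 0.23
(38, -25, 1) 0.0 [-1.14  0.61  0.23  2.28  1.63  0.47 -1.21] carry 0.0 0.0 tips 123 [-0.95  1.67  0.53  2.32  1.86  1.26  0.63] 0.05
(38, -25, -1) graspbad 0.68
(38, 0, 1) graspbad 0.11
(38, 0, -1) graspbad 0.39
(38, 25, 1) graspbad 0.71
(38, 25, -1) graspbad 0.36
(38, 50, 1) graspbad 0.1
(38, 50, -1) graspbad 0.14
(45, -50, 1) 0.0 [-1.29  0.79  0.26  2.    0.95  0.76 -1.03] carry 0.0 0.0 tips 135 [-0.92  1.52  0.5   2.27  1.73  1.19  0.44] 0.0
(45, -50, -1) graspbad 1.05
(45, -25, 1) 0.0 [-1.2   0.68  0.17  2.31  1.72  0.64 -1.41] carry 0.0 0.0 tips 135 [-0.94  1.64  0.52  2.33  1.85  1.24  0.22] 0.0
(45, -25, -1) graspbad 0.76
(45, 0, 1) graspbad 0.23
(45, 0, -1) graspbad 0.51
(45, 25, 1) graspbad 0.66
(45, 25, -1) graspbad 0.48
(45, 50, 1) graspbad 0.72
(45, 50, -1) graspbad 0.18
real	0m6.851s
user	0m23.488s
sys	0m0.160s
```

```bash
cat > go.py <<'E'
from run import *
A=(45,-30,1)
p,r=graspb(*A);pre=p-r.apply([0,0,.12])
E
python3 - <<'E'
from go import *
a,b,q,x=job(A);print(b,q.round(2),x[:2])
for t,e,qq in x[3]:
    pp,rr,u,m=mouth(qq,r.inv().apply([0,0,1]));w=pp-rr.apply([0,0,L0[6]]);print(t,round(e,3),qq.round(2),'tz',rr.apply([0,0,1]).round(2),'u',u.round(2),'tcp',pp.round(3),'wrist',w.round(2))
print(pre,p)
print(follow(qn,[(np.array([.41,0,.27]),None),(pre,r),(p,r)])[:2])
path([([.41,0,.27],None,1),(pre,r,1)])
E
```

```text
4.37438580851003e-05 [-1.25  0.7   0.21  2.25  1.54  0.63 -1.33] (np.float64(4.0326025731488534e-05), np.float64(6.205203814084989e-05))
15 0.0 [-0.58  0.71  0.51  2.14  1.22  0.58 -0.7 ] tz [ 0.21 -0.74 -0.64] u [0.19 0.17 0.97] tcp [ 0.571 -0.292  0.115] wrist [0.47 0.05 0.42]
27 0.0 [-0.62  0.78  0.5   2.14  1.29  0.66 -0.62] tz [ 0.23 -0.8  -0.56] u [0.3  0.34 0.89] tcp [ 0.568 -0.299  0.12 ] wrist [0.46 0.08 0.38]
39 0.0 [-0.67  0.85  0.49  2.15  1.35  0.74 -0.54] tz [ 0.25 -0.84 -0.47] u [0.37 0.51 0.78] tcp [ 0.566 -0.305  0.125] wrist [0.45 0.09 0.35]
51 0.0 [-0.71  0.93  0.48  2.16  1.41  0.81 -0.46] tz [ 0.29 -0.88 -0.38] u [0.41 0.66 0.63] tcp [ 0.566 -0.31   0.132] wrist [0.43 0.1  0.31]
63 0.0 [-0.75  1.02  0.47  2.18  1.47  0.88 -0.38] tz [ 0.33 -0.9  -0.29] u [0.41 0.79 0.45] tcp [ 0.567 -0.315  0.139] wrist [0.41 0.11 0.28]
75 0.0 [-0.78  1.1   0.47  2.19  1.53  0.94 -0.3 ] tz [ 0.39 -0.9  -0.2 ] u [0.38 0.89 0.26] tcp [ 0.57  -0.317  0.147] wrist [0.39 0.11 0.24]
87 0.0 [-0.82  1.2   0.47  2.21  1.58  1.01 -0.21] tz [ 0.45 -0.89 -0.12] u [0.31 0.95 0.05] tcp [ 0.573 
[... 1080 characters left out ...]
0.58,-0.15,0.27,-0.34,-0.29,-0.82,1]]
[[0.61,-0.12,0.25,-0.34,-0.29,-0.82,1],[0.61,-0.07,0.23,-0.34,-0.29,-0.83,1],[0.63,-0.02,0.21,-0.34,-0.28,-0.82,1],[0.64,0.02,0.19,-0.34,-0.29,-0.82,1],[0.64,0.07,0.17,-0.34,-0.29,-0.82,1],[0.63,0.12,0.16,-0.34,-0.29,-0.82,1],[0.63,0.17,0.14,-0.34,-0.29,-0.82,1],[0.61,0.21,0.13,-0.34,-0.29,-0.82,1],[0.6,0.27,0.12,-0.34,-0.29,-0.82,1],[0.57,0.31,0.11,-0.34,-0.29,-0.83,1]]
[[0.55,0.35,0.11,-0.34,-0.29,-0.82,1],[0.53,0.4,0.11,-0.34,-0.29,-0.82,1],[0.48,0.44,0.1,-0.34,-0.28,-0.82,1],[0.46,0.47,0.11,-0.34,-0.29,-0.82,1],[0.41,0.51,0.11,-0.34,-0.29,-0.82,1],[0.37,0.53,0.12,-0.34,-0.29,-0.82,1],[0.33,0.57,0.12,-0.34,-0.29,-0.82,1]]
27 end [0.4531 0.2785 0.1285]
```

>>> jog_arm(plan=[[[0.7,-0.53,-0.4,0,0,0,1],[0.7,-0.53,-0.4,0,0,0,1],[0.7,-0.53,-0.4,0,0,0,1],[0.7,-0.53,-0.4,0,0,0,1],[0.7,-0.53,-0.4,0,0,0,1],[0.7,-0.53,-0.4,0,0,0,1],[0.7,-0.53,-0.4,0,0,0,1],[0.7,-0.53,-0.4,0,0,0,1],[0.56,-0.2,0.3,-0.34,-0.29,-0.82,1],[0.58,-0.15,0.27,-0.34,-0.29,-0.82,1]]])

```text
clock: 12.95
tool_pos: [0.4154, 0.0299, 0.2537]
tool_rot: [0.809, 0.586, -0.007, 0.047]
ft_force: [0.9, -0.5, -0.9]
finger_gap: 0.996
grip_force: 0.0
```

>>> jog_arm(plan=[[[0.6,-0.12,0.25,-0.34,-0.29,-0.82,1],[0.61,-0.07,0.23,-0.34,-0.29,-0.82,1],[0.63,-0.02,0.21,-0.34,-0.29,-0.82,1],[0.64,0.02,0.19,-0.34,-0.29,-0.82,1],[0.64,0.07,0.17,-0.34,-0.29,-0.82,1],[0.63,0.12,0.16,-0.34,-0.29,-0.82,1],[0.63,0.17,0.14,-0.34,-0.29,-0.82,1],[0.61,0.21,0.13,-0.34,-0.29,-0.82,1],[0.6,0.27,0.12,-0.34,-0.29,-0.82,1],[0.57,0.31,0.11,-0.34,-0.29,-0.82,1]]])

```text
clock: 14.2
tool_pos: [0.4381, 0.1763, 0.1791]
tool_rot: [0.463, 0.846, -0.044, 0.262]
ft_force: [0.2, -0.1, -0.0]
finger_gap: 1.0
grip_force: 0.0
```

>>> jog_arm(plan=[[[0.55,0.35,0.11,-0.34,-0.29,-0.82,1],[0.53,0.4,0.11,-0.34,-0.29,-0.82,1],[0.48,0.44,0.1,-0.34,-0.29,-0.82,1],[0.46,0.47,0.1,-0.34,-0.29,-0.82,1],[0.41,0.5,0.1,-0.34,-0.29,-0.82,1],[0.37,0.53,0.1,-0.34,-0.29,-0.82,1],[0.33,0.57,0.1,-0.34,-0.29,-0.82,1],[0,0,0,0,0,0,1]]])

```text
clock: 15.2
tool_pos: [0.4526, 0.2788, 0.1275]
tool_rot: [0.151, 0.911, -0.064, 0.378]
ft_force: [0.4, 0.2, -0.4]
finger_gap: 0.999
grip_force: 0.0
```

```bash
python3 - <<'E'
from go import *
s=log();print(s['clock'],s['joint_positions'].round(2),s['tool_pos'])
im,d,P=cloud('top'); X=P.reshape(-1,3)
k=X[(np.hypot(X[:,0]-.4,X[:,1]+.152)<.08)&(X[:,2]>.008)&(X[:,2]<.018)];print('lid',len(k),cv2.minEnclosingCircle(k[:,:2].astype(np.float32).reshape(-1,1,2)),np.median(k[:,2]))
k=X[(np.hypot(X[:,0]-TUB[0],X[:,1]-TUB[1])<.075)&(X[:,2]>.078)&(X[:,2]<.093)];print('tub',len(k),cv2.minEnclosingCircle(k[:,:2].astype(np.float32).reshape(-1,1,2)))
im,d,P=cloud('side'); X=P.reshape(-1,3)
save(im,'pre.png')
k=X[(np.hypot(X[:,0]-.516,X[:,1]-.257)<.05)&(X[:,2]>.084)&(X[:,2]<.096)];print('cup',len(k),cv2.minEnclosingCircle(k[:,:2].astype(np.float32).reshape(-1,1,2)))
path([(pre,r,1),(p,r,1)])
E
```

```text
15.2 [-1.29  0.41  0.3   2.23  1.18  0.71 -0.79] [0.45261095 0.27884082 0.1274986 ]
lid 2428 ((0.4004890024662018, -0.15104858577251434), 0.06767632812261581) 0.013355237968687983
tub 363 ((0.5712827444076538, -0.26854047179222107), 0.062265586107969284)
cup 297 ((0.5159100294113159, 0.25754982233047485), 0.03184381499886513)
[[0,0.01,-0.01,-0.04,0.01,-0.03,1],[0,-0,0.96,0,-0,-0,1],[0,-0,0.96,0,-0,-0,1],[0,-0,0.96,0,-0,-0,1],[0,-0,0.96,0,-0,-0,1],[0,-0,0.96,0,-0,-0,1]]
6 end [0.5334 0.2511 0.0436]
```

View pics/pre.png

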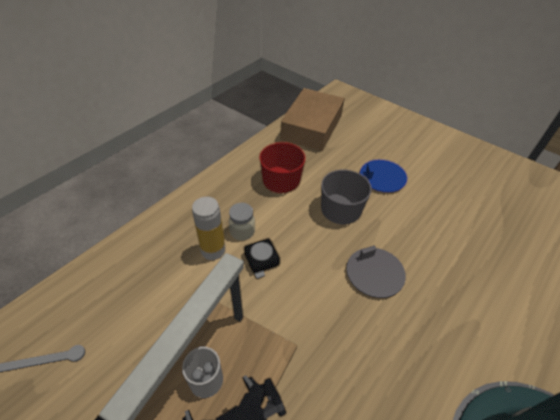

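The lid lies flat at (375,272) and the tub at (345,195) is open. The open gripper at (240,400) faces the cup at (203,372).

>>> jog_arm(plan=[[[0,0,0.95,-0.04,0,-0.03,1],[0,0,0.95,0,0,0,1],[0,0,0.95,0,0,0,1],[0,0,0.95,0,0,0,1],[0,0,0.95,0,0,0,1],[0,0,0,0,0,0,1]]])

```text
clock: 16.05
tool_pos: [0.5335, 0.25, 0.0442]
tool_rot: [0.151, 0.911, -0.063, 0.378]
ft_force: [-0.3, 0.2, 0.3]
finger_gap: 1.003
grip_force: 0.0
```

>>> jog_arm(plan=[[[0,0,0,0,0,0,0.6],[0,0,0,0,0,0,0.3],[0,0,0,0,0,0,-1],[0,0,0,0,0,0,-1],[0,0,0,0,0,0,-1],[0,0,0,0,0,0,-1]]])

```text
clock: 16.8
tool_pos: [0.5326, 0.252, 0.0454]
tool_rot: [0.15, 0.911, -0.062, 0.379]
ft_force: [-3.4, -0.6, 7.7]
finger_gap: 0.709
grip_force: 62.8
```

```bash
python3 - <<'E'
from go import *
s=log();print(s['clock'],s['joint_positions'].round(2),s['tool_pos'],p)
c=s['tool_pos'];rr=R.from_quat(s['tool_rot'])
path([(c+[0,0,.03],None,-1),(c+[0,0,.03]-rr.apply([0,0,.0])+[-.10,.02,0.03],None,-1)])
E
```

```text
16.8 [-1.18  0.65  0.39  2.17  1.49  0.5  -1.05] [0.53260942 0.25204738 0.04538158] [0.53341001 0.25108757 0.043617  ]
[[-0.43,0,-0.42,0,0,0,-1],[-0.42,0,-0.43,0,0,0,-1],[0.4,-0.1,-0.74,0,0,0,-1],[0.4,-0.11,-0.74,0,0,0,-1],[0.4,-0.1,-0.75,0,0,0,-1],[0.4,-0.1,-0.74,0,0,0,-1],[0.4,-0.11,-0.74,0,0,0,-1]]
7 end [0.4327 0.2719 0.1054]
```

>>> jog_arm(plan=[[[-0.42,0,-0.42,0,0,0,-1],[-0.42,0,-0.42,0,0,0,-1],[0.4,-0.1,-0.74,0,0,0,-1],[0.4,-0.1,-0.74,0,0,0,-1],[0.4,-0.1,-0.74,0,0,0,-1],[0.4,-0.1,-0.74,0,0,0,-1],[0.4,-0.1,-0.74,0,0,0,-1],[0,0,0,0,0,0,-1]]])

```text
clock: 17.8
tool_pos: [0.4317, 0.273, 0.1042]
tool_rot: [0.149, 0.912, -0.061, 0.378]
ft_force: [0.6, 0.3, -3.3]
finger_gap: 0.714
grip_force: 66.1
```

```bash
cat > carry.py <<'E'
from go import *
s=log();q=np.array(s['joint_positions']);ut=r.inv().apply([0,0,1])
TUB[:2]=.5712,-.2685
E
python3 - <<'E'
from carry import *
print(s['clock'],s['tool_pos'],s['grip_force'],ut)
m0=mouth(q,ut)[3];print('mouth',m0);qs=[]
# lift/carry with mouth z .20, over tub, upright
tgt=np.array([TUB[0],TUB[1]-.02,.20]);qq=q
for i in range(1,11):
    def f(x):
        pp,rr,u,m=mouth(x,ut);return np.r_[(m-m0-(tgt-m0)*np.array([i/10,i/10,min(1,i/4)]))*10,u[:2]*3,.03*(x-qq)]
    qq=least_squares(f,qq,bounds=(lo_,hi_)).x
qc=qq;T=tipseq(qc,ut,zt=.165)
pc,rc=fk(qc,L0,sg);print(pc,rc.as_quat(),mouth(qc,ut)[2])
mid=(m0+tgt)/2
w=[(s['tool_pos']+[-.03,-.05,.07],None),(pc,rc)]
qf,b,qs=follow(q,w);print(b,qf.round(2),qc.round(2)); print('tilt',max(np.degrees(np.arccos(mouth(x,ut)[2][2])) for x in qs))
path([(*a,-1) for a in w])
E
```

```text
17.8 [0.43173971 0.27297048 0.1042329 ] 66.08327795110199 [-7.07175001e-01 -4.16333634e-17 -7.07038555e-01]
mouth [0.50901253 0.2372129  0.19354503]
[ 0.57840756 -0.30541207  0.15261804] [ 0.5093385   0.77077103 -0.21100639  0.31931587] [-1.03451258e-05  1.28009155e-05  1.00000000e+00]
4.0817830406614334e-05 [-0.58  0.56  0.65  2.2   1.23  0.41 -0.8 ] [-0.6   0.57  0.67  2.2   1.21  0.4  -0.79]
tilt 2.003661006024294
[[-0.41,-0.57,-0.58,0,0,0,-1],[-0.4,-0.57,-0.59,0,0,0,-1],[-0.41,-0.57,-0.58,0,0,0,-1],[-0.41,-0.57,-0.59,0,0,0,-1],[-0.39,-0.77,0.44,0.25,0,0.25,-1],[-0.4,-0.76,0.46,0.25,0,0.25,-1],[-0.43,-0.72,0.48,0.24,0,0.24,-1],[-0.44,-0.71,0.49,0.25,0,0.25,-1],[-0.46,-0.68,0.52,0.25,0,0.25,-1],[-0.48,-0.65,0.53,0.25,0,0.25,-1]]
[[-0.49,-0.63,0.55,0.25,0,0.24,-1],[-0.51,-0.6,0.56,0.25,0,0.25,-1],[-0.53,-0.57,0.58,0.24,0,0.25,-1],[-0.54,-0.55,0.6,0.25,0,0.25,-1],[-0.56,-0.51,0.61,0.25,0,0.25,-1],[-0.56,-0.48,0.62,0.25,0,0.24,-1],[-0.58,-0.45,0.63,0.25,0,0.25,-1],[-0.59,-0.42,0.64,0.25,0,0.25,-1],[-0.6,-0.39,0.66,0.25,0,0.25,-1],[-0.61,-0.35,0.67,0.24,0,0.24,-1]]
[[-0.62,-0.32,0.67,0.25,0,0.25,-1],[-0.63,-0.29,0.68,0.25,0,0.25,-1],[-0.64,-0.25,0.69,0.25,0,0.25,-1],[-0.64,-0.22,0.69,0.25,0,0.24,-1],[-0.64,-0.18,0.7,0.25,0,0.25,-1],[-0.65,-0.15,0.71,0.24,0,0.25,-1],[-0.65,-0.11,0.7,0.25,0,0.25,-1]]
27 end [ 0.5784 -0.3052  0.1526]
```

>>> jog_arm(plan=[[[-0.4,-0.57,-0.58,0,0,0,-1],[-0.4,-0.57,-0.58,0,0,0,-1],[-0.4,-0.57,-0.58,0,0,0,-1],[-0.4,-0.57,-0.58,0,0,0,-1],[-0.39,-0.77,0.44,0.25,0,0.25,-1],[-0.4,-0.76,0.46,0.25,0,0.25,-1],[-0.43,-0.72,0.48,0.25,0,0.25,-1],[-0.44,-0.71,0.49,0.25,0,0.25,-1],[-0.46,-0.68,0.52,0.25,0,0.25,-1],[-0.48,-0.65,0.53,0.25,0,0.25,-1]]])

```text
clock: 19.05
tool_pos: [0.4491, 0.0825, 0.1676]
tool_rot: [0.251, 0.889, -0.104, 0.369]
ft_force: [0.1, 1.1, -2.3]
finger_gap: 0.713
grip_force: 66.1
```

>>> jog_arm(plan=[[[-0.49,-0.63,0.55,0.25,0,0.25,-1],[-0.51,-0.6,0.56,0.25,0,0.25,-1],[-0.53,-0.57,0.58,0.25,0,0.25,-1],[-0.54,-0.55,0.6,0.25,0,0.25,-1],[-0.56,-0.51,0.61,0.25,0,0.25,-1],[-0.56,-0.48,0.62,0.25,0,0.25,-1],[-0.58,-0.45,0.63,0.25,0,0.25,-1],[-0.59,-0.42,0.64,0.25,0,0.25,-1],[-0.6,-0.39,0.66,0.25,0,0.25,-1],[-0.61,-0.35,0.67,0.25,0,0.25,-1]]])

```text
clock: 20.3
tool_pos: [0.5244, -0.1477, 0.1582]
tool_rot: [0.41, 0.828, -0.17, 0.344]
ft_force: [0.6, -0.2, -2.8]
finger_gap: 0.714
grip_force: 66.1
```

>>> jog_arm(plan=[[[-0.62,-0.32,0.67,0.25,0,0.25,-1],[-0.63,-0.29,0.68,0.25,0,0.25,-1],[-0.64,-0.25,0.69,0.25,0,0.25,-1],[-0.64,-0.22,0.69,0.25,0,0.25,-1],[-0.64,-0.18,0.7,0.25,0,0.25,-1],[-0.65,-0.15,0.7,0.25,0,0.25,-1],[-0.65,-0.1,0.7,0.25,0,0.25,-1],[0,0,0,0,0,0,-1]]])

```text
clock: 21.3
tool_pos: [0.5766, -0.3094, 0.1521]
tool_rot: [0.514, 0.767, -0.213, 0.319]
ft_force: [-0.5, 0.4, -2.9]
finger_gap: 0.711
grip_force: 66.1
```

```bash
cat > tip.py <<'E'
from carry import *
p0=s['tool_pos'];r0=R.from_quat(s['tool_rot'])
u0=r0.apply(ut);g0=p0-r0.apply([0,0,GB]);m0=g0+u0*(.076-H)
def report(): print('t',s['clock'],'q',q.round(2),'tcp',p0.round(4),'mouth',m0.round(3),'u',u0.round(2),'tip',np.degrees(np.arccos(u0[2])).round(1),'f',s['grip_force'].round(0))
E
python3 - <<'E'
from tip import *
report()
T=tipseq(q,ut,zt=.165,tips=range(15,151,15))
w=[]
for t,e,x in T:
    pp,rr,u,m=mouth(x,ut); off=.02*min(1,t/60)*u[:2]/np.linalg.norm(u[:2]); pp=pp-np.r_[off,0]
    w.append((pp,rr)); print(t,round(e,3),x.round(2),'u',u.round(2),'tz',rr.apply([0,0,1]).round(2),pp.round(3))
qf,b,qs=follow(q,w);print(b,qf.round(2),'lim',np.min([np.minimum(x-lo,hi-x) for x in qs],0).round(2))
path([(*a,-1) for a in w])
E
```

```text
Traceback (most recent call last):
  File "tip.py", line 4, in report
    def report(): print('t',s['clock'],'q',q.round(2),'tcp',p0.round(4),'mouth',m0.round(3),'u',u0.round(2),'tip',np.degrees(np.arccos(u0[2])).round(1),'f',s['grip_force'].round(0))
                                                                                                                                                            ^^^^^^^^^^^^^^^^^^^^^
AttributeError: 'float' object has no attribute 'round'
```

```bash
sed -i "s/s\['grip_force'\].round(0)/s['grip_force']/" tip.py
cat > tp.py <<'E'
from tip import *
report()
T=tipseq(q,ut,zt=.165,tips=range(15,151,15))
w=[]
for t,e,x in T:
    pp,rr,u,m=mouth(x,ut); off=.02*min(1,t/60)*u[:2]/np.linalg.norm(u[:2]); pp=pp-np.r_[off,0]
    w.append((pp,rr)); print(t,round(e,3),x.round(2),'u',u.round(2),'tz',rr.apply([0,0,1]).round(2),pp.round(3))
qf,b,qs=follow(q,w);print(b,qf.round(2),'lim',np.min([np.minimum(x-lo,hi-x) for x in qs],0).round(2))
path([(*a,-1) for a in w])
E
python3 tp.py
```

```text
t 21.3 q [-0.38  0.54  0.67  2.06  1.04  0.39 -0.4 ] tcp [ 0.5766 -0.3094  0.1521] mouth [ 0.569 -0.292  0.199] u [-0.  0.  1.] tip 0.1 f 66.09768633359295
15 0.0 [-0.49  0.59  0.54  2.15  1.06  0.44 -0.33] u [0.25 0.05 0.97] tz [ 0.21 -0.62 -0.76] [ 0.564 -0.287  0.117]
30 0.0 [-0.56  0.66  0.53  2.15  1.17  0.55 -0.21] u [0.41 0.29 0.87] tz [ 0.2  -0.71 -0.67] [ 0.557 -0.301  0.122]
45 0.0 [-0.63  0.75  0.52  2.15  1.25  0.65 -0.11] u [0.49 0.51 0.71] tz [ 0.21 -0.79 -0.57] [ 0.552 -0.315  0.13 ]
60 0.0 [-0.68  0.84  0.51  2.16  1.34  0.75 -0.02] u [0.51 0.7  0.5 ] tz [ 0.24 -0.85 -0.46] [ 0.551 -0.327  0.139]
75 0.0 [-0.74  0.94  0.5   2.17  1.41  0.84  0.08] u [0.47 0.85 0.26] tz [ 0.29 -0.89 -0.34] [ 0.556 -0.334  0.149]
90 0.0 [-0.78  1.06  0.49  2.19  1.49  0.92  0.17] u [0.37 0.93 0.  ] tz [ 0.36 -0.91 -0.22] [ 0.562 -0.338  0.159]
105 0.0 [-0.83  1.18  0.49  2.2   1.55  1.    0.27] u [ 0.23  0.94 -0.26] tz [ 0.44 -0.89 -0.11] [ 0.571 -0.338  0.17 ]
120 0.0 [-0.87  1.32  0.49  2.22  1.61  1.09  0.38] u [ 0.06  0.86 -0.5 ] tz [ 0.53 -0.85  0.01] [ 0.582 -0.336  0.18 ]
135 0.0 
[... 1120 characters left out ...]
16,0.04,0.41,-0.14,-0.87,-1],[-0.05,-0.13,0.01,0.33,-0.07,-0.66,-1],[-0.04,-0.13,0.02,0.33,-0.08,-0.66,-1],[-0.04,-0.13,0.03,0.33,-0.07,-0.66,-1],[-0.02,-0.13,0.02,0.33,-0.07,-0.66,-1],[-0.05,-0.14,0.01,0.36,-0.03,-0.68,-1],[-0.03,-0.14,0.02,0.35,-0.03,-0.68,-1],[-0.03,-0.15,0.03,0.36,-0.03,-0.68,-1],[-0.02,-0.14,0.03,0.35,-0.02,-0.69,-1],[-0.07,-0.18,0.02,0.39,-0.01,-0.83,-1]]
[[-0.05,-0.19,0.02,0.39,-0,-0.83,-1],[-0.03,-0.19,0.03,0.39,-0.01,-0.82,-1],[-0.02,-0.19,0.04,0.39,-0,-0.83,-1],[-0.04,-0.19,-0,0.24,0.09,-0.81,-1],[-0.03,-0.2,0,0.25,0.1,-0.81,-1],[-0.01,-0.2,0.01,0.24,0.09,-0.81,-1],[0,-0.2,0.01,0.25,0.09,-0.81,-1],[0.02,-0.2,0.02,0.24,0.1,-0.81,-1]]
38 end [ 0.6159 -0.3117  0.1932]
```

```bash
python3 - <<'E'
s=open('tp.py').read()
s=s.replace("pp=pp-np.r_[off,0]","pp=pp-np.r_[off,-np.interp(t,[45,75],[.035,.007])]").replace("print(t,","t%30 or print(t,")
open('tp.py','w').write(s)
E
python3 tp.py
```

```text
t 21.3 q [-0.38  0.54  0.67  2.06  1.04  0.39 -0.4 ] tcp [ 0.5766 -0.3094  0.1521] mouth [ 0.569 -0.292  0.199] u [-0.  0.  1.] tip 0.1 f 66.09768633359295
30 0.0 [-0.56  0.66  0.53  2.15  1.17  0.55 -0.21] u [0.41 0.29 0.87] tz [ 0.2  -0.71 -0.67] [ 0.557 -0.301  0.157]
60 0.0 [-0.68  0.84  0.51  2.16  1.34  0.75 -0.02] u [0.51 0.7  0.5 ] tz [ 0.24 -0.85 -0.46] [ 0.551 -0.327  0.16 ]
90 0.0 [-0.78  1.06  0.49  2.19  1.49  0.92  0.17] u [0.37 0.93 0.  ] tz [ 0.36 -0.91 -0.22] [ 0.562 -0.338  0.166]
120 0.0 [-0.87  1.32  0.49  2.22  1.61  1.09  0.38] u [ 0.06  0.86 -0.5 ] tz [ 0.53 -0.85  0.01] [ 0.582 -0.336  0.187]
150 0.322 [-0.95  1.62  0.5   2.24  1.7   1.25  0.81] u [-0.41  0.4  -0.82] tz [ 0.71 -0.68  0.17] [ 0.616 -0.312  0.2  ]
1.642185992566622e-05 [-0.95  1.64  0.57  2.23  1.73  1.19  0.79] lim [1.86 0.38 0.58 0.32 2.2  0.2  2.03]
[[0.18,-0.03,-0.18,0.06,0.2,-0.79,-1],[0.18,-0.01,-0.18,0.05,0.19,-0.78,-1],[0.19,0.01,-0.17,0.06,0.2,-0.79,-1],[0.19,0.01,-0.18,0.05,0.2,-0.79,-1],[-0.07,-0.16,0.03,0.24,-0.2,-0.75,-1],[-0.05,-0.16,0.04,0.24,-0.2,-0.75,-1],[-0.04,-0.16,0.05,0.24,
[... 530 characters left out ...]
16,0.03,0.41,-0.14,-0.87,-1],[-0.05,-0.13,0.02,0.33,-0.07,-0.66,-1],[-0.04,-0.13,0.02,0.33,-0.08,-0.66,-1],[-0.04,-0.13,0.02,0.33,-0.07,-0.66,-1],[-0.02,-0.13,0.03,0.33,-0.07,-0.66,-1],[-0.05,-0.14,0.01,0.36,-0.03,-0.68,-1],[-0.04,-0.14,0.02,0.35,-0.03,-0.68,-1],[-0.02,-0.15,0.03,0.36,-0.03,-0.68,-1],[-0.02,-0.14,0.03,0.35,-0.02,-0.69,-1],[-0.07,-0.18,0.02,0.39,-0.01,-0.83,-1]]
[[-0.05,-0.19,0.02,0.39,-0,-0.83,-1],[-0.03,-0.19,0.03,0.39,-0.01,-0.82,-1],[-0.02,-0.19,0.04,0.39,-0,-0.83,-1],[-0.04,-0.19,-0,0.24,0.09,-0.81,-1],[-0.03,-0.2,0,0.25,0.1,-0.81,-1],[-0.01,-0.2,0.01,0.24,0.09,-0.81,-1],[0,-0.2,0.01,0.25,0.09,-0.81,-1],[0.02,-0.2,0.02,0.24,0.1,-0.81,-1]]
38 end [ 0.616  -0.3117  0.2002]
```

Tip part way (to about 90°) and recheck.

>>> jog_arm(plan=[[[0.18,-0.03,-0.18,0.06,0.2,-0.79,-1],[0.18,-0.01,-0.18,0.06,0.2,-0.79,-1],[0.19,0.01,-0.18,0.06,0.2,-0.79,-1],[0.19,0.01,-0.18,0.06,0.2,-0.79,-1],[-0.07,-0.16,0.03,0.24,-0.2,-0.75,-1],[-0.05,-0.16,0.04,0.24,-0.2,-0.75,-1],[-0.04,-0.16,0.05,0.24,-0.2,-0.75,-1],[-0.02,-0.16,0.05,0.24,-0.2,-0.75,-1],[-0.05,-0.15,0.04,0.25,-0.18,-0.68,-1],[-0.03,-0.15,0.04,0.25,-0.18,-0.68,-1]]])

```text
clock: 22.55
tool_pos: [0.5544, -0.3054, 0.1611]
tool_rot: [0.189, 0.881, -0.386, 0.199]
ft_force: [-0.5, 0.3, -3.2]
finger_gap: 0.71
grip_force: 66.2
```

>>> jog_arm(plan=[[[-0.03,-0.15,0.05,0.25,-0.18,-0.68,-1],[-0.01,-0.15,0.05,0.25,-0.18,-0.68,-1],[0.03,-0.06,0.17,0.36,-0.2,-0.88,-1],[0.04,-0.05,0.17,0.36,-0.2,-0.88,-1],[0.04,-0.03,0.17,0.36,-0.2,-0.88,-1],[-0.03,0.01,0.11,0.39,-0.18,-0.87,-1],[-0.03,0.01,0.11,0.39,-0.18,-0.87,-1],[-0.03,0.01,0.11,0.39,-0.18,-0.87,-1]]])

```text
clock: 23.55
tool_pos: [0.5562, -0.3307, 0.1555]
tool_rot: [-0.124, 0.81, -0.564, 0.097]
ft_force: [0.7, -0.5, -2.1]
finger_gap: 0.711
grip_force: 66.2
```

```bash
sed -i 's/range(15,151,15)/[t for t in range(15,151,15) if t>np.degrees(np.arccos(u0[2]))+8]/' tp.py; python3 - <<'E'
from h import *
im,_,_=cloud('side');save(im[80:360,200:500],'tip90.png')
E
python3 tp.py
```

```text
t 23.6 q [-0.46  0.74  0.63  2.16  1.69  0.75  0.27] tcp [ 0.5558 -0.3306  0.1547] mouth [ 0.561 -0.283  0.171] u [0.46 0.85 0.25] tip 75.5 f 66.23131935681158
90 0.0 [-0.67  0.84  0.48  2.3   1.73  0.82  0.39] u [0.24 0.97 0.  ] tz [ 0.41 -0.83 -0.39] [ 0.57  -0.338  0.162]
120 0.0 [-0.8   1.15  0.49  2.32  1.81  1.04  0.6 ] u [-0.13  0.86 -0.5 ] tz [ 0.56 -0.82 -0.13] [ 0.592 -0.334  0.183]
150 0.322 [-0.9   1.57  0.47  2.22  1.68  1.28  0.88] u [-0.4   0.41 -0.82] tz [ 0.68 -0.71  0.17] [ 0.614 -0.313  0.2  ]
1.8993852393426553e-05 [-0.88  1.57  0.51  2.22  1.73  1.27  0.87] lim [1.93 0.45 0.62 0.24 2.46 0.56 1.95]
[[-0.09,-0.08,0.06,-0.04,-0.26,-0.95,-1],[-0.09,-0.1,0.07,-0.04,-0.26,-0.94,-1],[-0.07,-0.1,0.07,-0.04,-0.26,-0.95,-1],[-0.06,-0.11,0.07,-0.04,-0.26,-0.95,-1],[-0.04,-0.11,0.07,-0.03,-0.26,-0.94,-1],[-0.03,-0.14,0,0.33,0.06,-0.71,-1],[-0.02,-0.15,0.01,0.33,0.06,-0.71,-1],[-0.01,-0.14,0.02,0.33,0.06,-0.71,-1],[0.01,-0.15,0.02,0.34,0.06,-0.71,-1],[-0.02,-0.16,-0,0.35,0.12,-0.74,-1]]
[[-0.01,-0.16,0,0.36,0.13,-0.75,-1],[-0,-0.17,0.01,0.35,0.12,-0.74,-1],[0.01,-0.16,0.02,0.36,0.13,-0.74,-1],[-0,-0.19,-0.02,0.39,0.26,-0.74,-1],[0.01,-0.19,-0.01,0.39,0.26,-0.74,-1],[0.03,-0.19,-0,0.38,0.27,-0.74,-1],[0.05,-0.19,0,0.39,0.26,-0.73,-1],[0.04,-0.21,-0.04,0.26,0.42,-0.8,-1],[0.06,-0.2,-0.03,0.26,0.43,-0.79,-1],[0.08,-0.2,-0.02,0.26,0.42,-0.8,-1]]
20 end [ 0.6143 -0.3133  0.2003]
```

View pics/tip90.png

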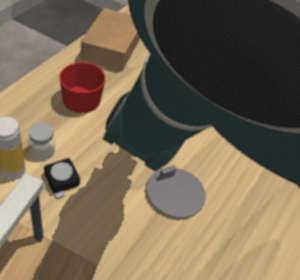

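The arm blocks the tub in the side view. The lid at (175,192) in the crop hasn't moved. Continuing the pour.

>>> jog_arm(plan=[[[-0.09,-0.08,0.06,-0.04,-0.26,-0.95,-1],[-0.09,-0.1,0.07,-0.04,-0.26,-0.95,-1],[-0.07,-0.1,0.07,-0.04,-0.26,-0.95,-1],[-0.06,-0.1,0.07,-0.04,-0.26,-0.95,-1],[-0.04,-0.1,0.07,-0.04,-0.26,-0.95,-1],[-0.03,-0.14,0,0.33,0.06,-0.71,-1],[-0.02,-0.15,0,0.33,0.06,-0.71,-1],[0,-0.15,0.02,0.33,0.06,-0.71,-1],[0,-0.15,0.02,0.33,0.06,-0.71,-1],[-0.02,-0.16,0,0.35,0.12,-0.74,-1]]])

```text
clock: 24.85
tool_pos: [0.5835, -0.3373, 0.1763]
tool_rot: [-0.479, 0.621, -0.615, -0.078]
ft_force: [-0.2, -0.0, -2.9]
finger_gap: 0.709
grip_force: 66.3
```

>>> jog_arm(plan=[[[0,-0.16,0,0.35,0.12,-0.74,-1],[0,-0.16,0,0.35,0.12,-0.74,-1],[0,-0.16,0.02,0.35,0.12,-0.74,-1],[0,-0.19,-0.02,0.39,0.26,-0.74,-1],[0,-0.19,0,0.39,0.26,-0.74,-1],[0.03,-0.19,0,0.39,0.26,-0.74,-1],[0.05,-0.19,0,0.39,0.26,-0.74,-1],[0.04,-0.2,-0.04,0.26,0.42,-0.8,-1],[0.06,-0.2,-0.03,0.26,0.42,-0.8,-1],[0.08,-0.2,-0.02,0.26,0.42,-0.8,-1]]])

```text
clock: 26.1
tool_pos: [0.6146, -0.3135, 0.2014]
tool_rot: [0.591, -0.253, 0.704, 0.3]
ft_force: [0.2, 1.1, -1.2]
finger_gap: 0.714
grip_force: 66.3
```

```bash
python3 - <<'E'
from tip import *
report();print(s['ft_force'])
im,_,_=cloud('top');save(cv2.resize(im[180:310,290:470],None,fx=3,fy=3),'pour.png')
E
```

```text
t 26.1 q [-0.6   1.22  0.87  2.23  2.25  1.15  1.  ] tcp [ 0.6146 -0.3135  0.2014] mouth [ 0.585 -0.283  0.173] u [-0.4   0.42 -0.82] tip 144.9 f 66.27481800508576
[ 0.1849674   1.05520364 -1.2376281 ]
```

View pics/pour.png

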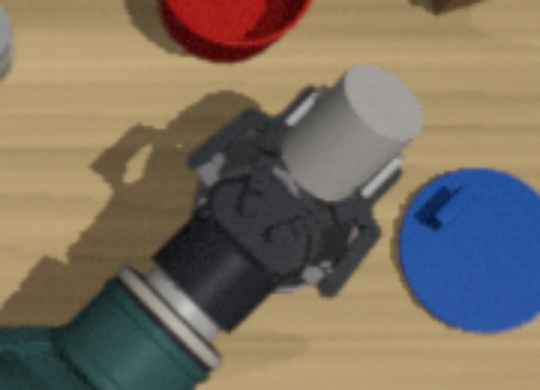

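The cup is inverted over the tub, its base at crop (385,100), and no nuts are visible outside. The load dropped by about 1.5 N, which matches the six nuts. I'll give it a small shake.

>>> jog_arm(plan=[[[0,0,0,0,0,0.9,-1],[0,0,0,0,0,-0.9,-1],[0.3,0,0,0,0,0.9,-1],[-0.3,0,0,0,0,-0.9,-1],[0.3,0,0,0,0,0,-1],[-0.3,0,0,0,0,0,-1],[0,0,0,0,0,0,-1]]])

```text
clock: 27.02
tool_pos: [0.6146, -0.3136, 0.2008]
tool_rot: [0.591, -0.256, 0.704, 0.299]
ft_force: [0.1, 0.1, -1.3]
finger_gap: 0.711
grip_force: 66.2
```

```bash
cat > back.py <<'E'
from tip import *
import sys
# un-tip in place, rising, to upright above the tub, same yaw as pregrasp carry pose
report()
T=tipseq(q,ut,zt=.19,tips=[120,95,70,45,20,4])
w=[(fk(x,L0,sg)[0]+[0,0,.02],fk(x,L0,sg)[1]) for t,e,x in T]
print([round(e,3) for _,e,_ in T])
# then carry to pre-place pose
pl=p+np.array([0,0,.0015])
w+=[(np.array([.43,-.05,.2]),None),(pl+[-.10,.02,.06],r)]
qf,b,qs=follow(q,w);print(b,qf.round(2),'lim',np.min([np.minimum(x-lo,hi-x) for x in qs],0).round(2))
path([(*a,-1) for a in w])
E
python3 back.py
```

```text
t 27.025 q [-0.6   1.22  0.87  2.23  2.25  1.15  1.  ] tcp [ 0.6146 -0.3136  0.2008] mouth [ 0.585 -0.283  0.173] u [-0.39  0.42 -0.82] tip 144.8 f 66.24550391693728
[np.float64(0.0), np.float64(0.0), np.float64(0.0), np.float64(0.0), np.float64(0.001), np.float64(0.007)]
0.5226812226691908 [-2.29  1.16  1.19  2.51  4.27  0.25  1.82] lim [0.52 0.41 0.06 0.06 0.06 0.06 0.06]
[[0.15,-0.03,-0.08,0.11,-0.82,-0.19,-1],[0.15,-0.03,-0.08,0.11,-0.81,-0.18,-1],[0.13,-0.02,-0.1,0.1,-0.82,-0.19,-1],[0.13,-0.03,-0.11,0.11,-0.81,-0.19,-1],[0.12,-0.02,-0.12,0.11,-0.82,-0.19,-1],[-0.05,-0.08,-0,0.08,-0.03,-0.97,-1],[-0.04,-0.08,-0,0.07,-0.02,-0.96,-1],[-0.03,-0.09,-0,0.08,-0.03,-0.97,-1],[-0.03,-0.09,-0,0.07,-0.02,-0.97,-1],[-0.01,-0.09,-0,0.08,-0.03,-0.96,-1]]
[[-0.01,-0.1,-0,0.07,-0.02,-0.97,-1],[0.01,-0.09,0,0.08,-0.03,-0.97,-1],[0.01,-0.09,0,0.07,-0.02,-0.96,-1],[0.03,-0.1,0.01,0.08,-0.03,-0.97,-1],[0.03,-0.08,0,0.07,-0.02,-0.97,-1],[-0.02,-0.08,-0,0.04,0.01,-0.87,-1],[-0.02,-0.08,-0,0.04,0.01,-0.87,-1],[-0.01,-0.08,-0,0.05,0.01,-0.86,-1],[-0,-0.08,-0.01,0.04,0.01,-0.87,-1],[0.01,-0.08,0,0.04,0
[... 865 characters left out ...]
,0,0,0,-1],[0.58,0.06,-0.72,0,0,0,-1],[0.59,0.06,-0.72,0,0,0,-1],[0.59,0.07,-0.72,0,0,0,-1],[0.59,0.06,-0.72,0,0,0,-1]]
[[0.59,0.06,-0.72,0,0,0,-1],[0.75,0.54,-0.27,-0.24,-0,-0.33,-1],[0.72,0.57,-0.25,-0.25,-0.01,-0.33,-1],[0.71,0.6,-0.24,-0.24,-0,-0.33,-1],[0.68,0.62,-0.22,-0.25,-0.01,-0.33,-1],[0.66,0.66,-0.21,-0.24,-0,-0.33,-1],[0.64,0.69,-0.19,-0.25,-0.01,-0.33,-1],[0.62,0.71,-0.17,-0.24,-0,-0.33,-1],[0.58,0.74,-0.16,-0.25,-0,-0.32,-1],[0.57,0.76,-0.13,-0.24,-0.01,-0.33,-1]]
[[0.54,0.78,-0.12,-0.24,-0,-0.33,-1],[0.51,0.81,-0.09,-0.25,-0.01,-0.33,-1],[0.48,0.82,-0.08,-0.24,-0,-0.33,-1],[0.45,0.84,-0.05,-0.25,-0.01,-0.33,-1],[0.42,0.86,-0.04,-0.24,0,-0.33,-1]]
65 end [0.4335 0.2712 0.1052]
```

```bash
cat > back.py <<'E'
from tip import *
report()
Q4=lambda *a:R.from_quat(a)
up=np.array([0,0,.02])
w=[(np.array([.5835,-.3373,.18])+up,Q4(-.479,.621,-.615,-.078)),(np.array([.5562,-.3307,.16])+up,Q4(-.124,.81,-.564,.097)),
 (np.array([.5544,-.3054,.1611])+up,Q4(.189,.881,-.386,.199)),(np.array([.5766,-.3094,.1521])+up,Q4(.514,.767,-.213,.319)),
 (np.array([.41,.22,.175]),r),(p+[-.10,.02,.06],None)]
qf,b,qs=follow(q,w);print(b,qf.round(2),'lim',np.min([np.minimum(x-lo,hi-x) for x in qs],0).round(2))
path([(*a,-1) for a in w])
E
python3 back.py
```

```text
t 27.025 q [-0.6   1.22  0.87  2.23  2.25  1.15  1.  ] tcp [ 0.6146 -0.3136  0.2008] mouth [ 0.585 -0.283  0.173] u [-0.39  0.42 -0.82] tip 144.8 f 66.24550391693728
0.0042442361426901516 [-1.3   0.5  -0.02  2.32  1.25  0.85 -1.19] lim [1.51 0.59 0.38 0.06 2.08 0.3  1.63]
[[0,0.17,-0.02,-0.4,-0.31,0.82,-1],[0.02,0.17,-0.01,-0.4,-0.3,0.82,-1],[0.03,0.18,-0.01,-0.4,-0.31,0.82,-1],[0.04,0.16,0,-0.4,-0.3,0.82,-1],[0.06,0.17,0.01,-0.4,-0.31,0.82,-1],[0.07,0.15,0.01,-0.4,-0.3,0.82,-1],[0.09,0.15,0.01,-0.41,-0.31,0.82,-1],[0.1,0.15,0.02,-0.4,-0.3,0.82,-1],[0.11,0.13,0.02,-0.4,-0.31,0.82,-1],[-0.01,0.14,-0.06,-0.2,0.15,0.91,-1]]
[[0,0.14,-0.07,-0.2,0.16,0.91,-1],[0.02,0.14,-0.05,-0.2,0.15,0.91,-1],[0.03,0.14,-0.06,-0.2,0.16,0.91,-1],[0.04,0.14,-0.05,-0.21,0.15,0.91,-1],[0.06,0.13,-0.05,-0.2,0.16,0.91,-1],[0.07,0.13,-0.04,-0.2,0.15,0.91,-1],[0.09,0.12,-0.04,-0.2,0.16,0.91,-1],[0.1,0.11,-0.03,-0.2,0.15,0.91,-1],[-0.03,0.04,-0.12,-0.35,0.19,0.83,-1],[-0.03,0.04,-0.11,-0.34,0.2,0.82,-1]]
[[-0.02,0.05,-0.12,-0.35,0.19,0.83,-1],[-0.01,0.06,-0.11,-0.34,0.19,0.82,-1],[-0,0.06,-0.12,-0.35,0.19,0.83,-
[... 663 characters left out ...]
0.32,-0.64,-0.25,-0,-0.26,-1],[0.63,0.36,-0.64,-0.25,-0,-0.25,-1],[0.62,0.4,-0.63,-0.25,0,-0.25,-1],[0.61,0.42,-0.61,-0.25,0,-0.25,-1],[0.59,0.46,-0.61,-0.25,0,-0.25,-1],[0.59,0.49,-0.59,-0.25,0,-0.25,-1],[0.57,0.52,-0.58,-0.25,0,-0.25,-1],[0.55,0.55,-0.57,-0.25,0,-0.25,-1],[0.55,0.57,-0.55,-0.25,0.01,-0.25,-1]]
[[0.52,0.61,-0.54,-0.25,-0,-0.25,-1],[0.52,0.63,-0.51,-0.25,-0,-0.25,-1],[0.49,0.66,-0.51,-0.25,-0,-0.25,-1],[0.48,0.69,-0.48,-0.25,-0,-0.25,-1],[0.46,0.71,-0.47,-0.25,0,-0.25,-1],[0.44,0.73,-0.44,-0.25,0,-0.25,-1],[0.42,0.76,-0.43,-0.25,0,-0.25,-1],[0.46,0.56,0.54,0,0,0,-1],[0.47,0.56,0.55,0,0,0,-1],[0.46,0.56,0.54,0,0,0,-1]]
[[0.46,0.56,0.55,0,0,0,-1]]
61 end [0.4335 0.2712 0.1037]
```

>>> jog_arm(plan=[[[0,0.17,-0.02,-0.4,-0.3,0.82,-1],[0.02,0.17,-0.01,-0.4,-0.3,0.82,-1],[0.03,0.17,-0.01,-0.4,-0.3,0.82,-1],[0.04,0.16,0,-0.4,-0.3,0.82,-1],[0.06,0.17,0.01,-0.4,-0.3,0.82,-1],[0.07,0.15,0.01,-0.4,-0.3,0.82,-1],[0.09,0.15,0.01,-0.4,-0.3,0.82,-1],[0.1,0.15,0.02,-0.4,-0.3,0.82,-1],[0.1,0.13,0.02,-0.4,-0.3,0.82,-1],[0,0.14,-0.06,-0.2,0.15,0.91,-1]]])

```text
clock: 28.28
tool_pos: [0.5799, -0.3374, 0.1991]
tool_rot: [-0.44, 0.65, -0.617, -0.058]
ft_force: [-0.6, 0.4, -1.8]
finger_gap: 0.711
grip_force: 66.3
```

>>> jog_arm(plan=[[[0,0.14,-0.07,-0.2,0.16,0.91,-1],[0.02,0.14,-0.05,-0.2,0.16,0.91,-1],[0.03,0.14,-0.06,-0.2,0.16,0.91,-1],[0.04,0.14,-0.05,-0.2,0.16,0.91,-1],[0.06,0.13,-0.05,-0.2,0.16,0.91,-1],[0.07,0.13,-0.04,-0.2,0.16,0.91,-1],[0.09,0.12,-0.04,-0.2,0.16,0.91,-1],[0.1,0.11,-0.03,-0.2,0.16,0.91,-1],[-0.03,0.04,-0.12,-0.35,0.19,0.83,-1],[-0.03,0.04,-0.11,-0.35,0.19,0.83,-1]]])

```text
clock: 29.52
tool_pos: [0.5557, -0.3245, 0.1805]
tool_rot: [-0.042, 0.838, -0.529, 0.125]
ft_force: [-0.1, 0.1, -0.8]
finger_gap: 0.708
grip_force: 66.3
```

>>> jog_arm(plan=[[[-0.02,0.05,-0.12,-0.35,0.19,0.83,-1],[-0.01,0.06,-0.11,-0.35,0.19,0.83,-1],[0,0.06,-0.12,-0.35,0.19,0.83,-1],[0,0.07,-0.11,-0.35,0.19,0.83,-1],[0.01,0.06,-0.1,-0.35,0.19,0.83,-1],[0.02,0.07,-0.11,-0.35,0.19,0.83,-1],[-0.08,0.07,0.07,-0.16,0.07,0.95,-1],[-0.06,0.07,0.06,-0.16,0.07,0.95,-1],[-0.06,0.09,0.07,-0.16,0.07,0.95,-1],[-0.06,0.08,0.07,-0.16,0.07,0.95,-1]]])

```text
clock: 30.78
tool_pos: [0.5654, -0.3077, 0.1769]
tool_rot: [0.362, 0.838, -0.307, 0.268]
ft_force: [-0.0, 0.2, -0.7]
finger_gap: 0.71
grip_force: 66.2
```

>>> jog_arm(plan=[[[-0.04,0.09,0.07,-0.16,0.07,0.95,-1],[-0.04,0.09,0.07,-0.16,0.07,0.95,-1],[-0.03,0.1,0.07,-0.16,0.07,0.95,-1],[-0.02,0.1,0.07,-0.16,0.07,0.95,-1],[0,0,-0.3,0,0,0,-1]]])

```text
clock: 31.4
tool_pos: [0.5742, -0.3048, 0.1778]
tool_rot: [0.515, 0.765, -0.216, 0.322]
ft_force: [-1.2, 0.1, -0.8]
finger_gap: 0.707
grip_force: 66.2
```

```bash
python3 - <<'E'
import re
s=open('back.py').read()
i=s.index("w=[(");j=s.index(" (np.array([.41")
s=s[:i]+"w=["+s[j:]
open('back2.py','w').write(s)
E
python3 back2.py
```

```text
t 31.4 q [-0.38  0.48  0.65  2.05  1.02  0.46 -0.36] tcp [ 0.5742 -0.3048  0.1778] mouth [ 0.567 -0.287  0.225] u [-0.01  0.01  1.  ] tip 0.6 f 66.17458693200433
0.021359135342079668 [-1.08  0.51 -0.27  2.32  1.31  0.96 -1.23] lim [1.73 0.51 0.57 0.06 2.21 0.26 1.59]
[[0.67,0.08,-0.68,-0.25,0,-0.25,-1],[0.67,0.11,-0.67,-0.26,0.01,-0.25,-1],[0.66,0.16,-0.67,-0.25,0,-0.25,-1],[0.66,0.18,-0.67,-0.25,0.01,-0.25,-1],[0.66,0.22,-0.66,-0.25,0,-0.25,-1],[0.65,0.26,-0.66,-0.26,0.01,-0.25,-1],[0.64,0.28,-0.64,-0.25,0,-0.25,-1],[0.63,0.33,-0.64,-0.25,0.01,-0.25,-1],[0.63,0.35,-0.63,-0.25,0,-0.25,-1],[0.62,0.39,-0.62,-0.26,0.01,-0.25,-1]]
[[0.6,0.42,-0.61,-0.25,0,-0.25,-1],[0.6,0.45,-0.59,-0.25,0.01,-0.26,-1],[0.58,0.49,-0.58,-0.25,-0,-0.25,-1],[0.57,0.51,-0.57,-0.26,0,-0.25,-1],[0.56,0.55,-0.56,-0.25,0.01,-0.25,-1],[0.54,0.57,-0.54,-0.25,0,-0.25,-1],[0.53,0.6,-0.53,-0.25,0.01,-0.25,-1],[0.51,0.63,-0.5,-0.26,0,-0.25,-1],[0.49,0.65,-0.5,-0.25,0.01,-0.25,-1],[0.48,0.68,-0.47,-0.25,0,-0.25,-1]]
[[0.46,0.71,-0.45,-0.26,0,-0.25,-1],[0.44,0.73,-0.44,-0.25,0.01,-0.25,-1],[0.42,0.75,-0.41,-0.25,0,-0.25,-1],[0.47,0.56,0.54,0,0,0,-1],[0.46,0.56,0.55,0,0,0,-1],[0.47,0.56,0.54,0,0,0,-1],[0.46,0.55,0.55,0,0,0,-1]]
27 end [0.4335 0.271  0.1036]
```

```bash
sed -i 's/\[.41,.22,.175\]/[.46,.18,.17]/; s/(p+\[-.10,.02,.06\],None)/(p+[-.07,.01,.04],None)/' back2.py; python3 back2.py
python3 - <<'E'
from h import *
im,_,_=cloud('top');save(cv2.resize(im[180:310,290:470],None,fx=3,fy=3),'after.png')
E
```

```text
t 31.4 q [-0.38  0.48  0.65  2.05  1.02  0.46 -0.36] tcp [ 0.5742 -0.3048  0.1778] mouth [ 0.567 -0.287  0.225] u [-0.01  0.01  1.  ] tip 0.6 f 66.17458693200433
0.011869170515321003 [-1.29  0.56  0.06  2.31  1.35  0.77 -1.24] lim [1.52 0.55 0.57 0.06 2.21 0.26 1.58]
[[0.67,0.15,-0.66,-0.28,0,-0.27,-1],[0.66,0.18,-0.65,-0.27,0.01,-0.28,-1],[0.65,0.22,-0.65,-0.28,0,-0.27,-1],[0.65,0.26,-0.64,-0.28,0.01,-0.28,-1],[0.64,0.3,-0.64,-0.27,0,-0.27,-1],[0.64,0.33,-0.62,-0.28,0.01,-0.28,-1],[0.62,0.37,-0.61,-0.28,0,-0.27,-1],[0.61,0.41,-0.6,-0.27,0.01,-0.27,-1],[0.6,0.44,-0.59,-0.28,0,-0.28,-1],[0.59,0.47,-0.58,-0.28,0.01,-0.27,-1]]
[[0.57,0.51,-0.56,-0.27,0,-0.28,-1],[0.56,0.54,-0.54,-0.28,0.01,-0.27,-1],[0.55,0.57,-0.53,-0.28,0,-0.27,-1],[0.52,0.6,-0.51,-0.27,0.01,-0.28,-1],[0.51,0.63,-0.5,-0.28,0,-0.27,-1],[0.49,0.66,-0.47,-0.28,0.01,-0.28,-1],[0.48,0.68,-0.46,-0.27,0,-0.27,-1],[0.45,0.71,-0.43,-0.28,0.01,-0.28,-1],[0.43,0.74,-0.41,-0.28,0,-0.27,-1],[0.41,0.76,-0.39,-0.28,0.01,-0.27,-1]]
[[0.39,0.79,-0.37,-0.27,0,-0.28,-1],[0.62,0.62,0.36,0,0,0,-1],[0.62,0.62,0.36,0,0,0,-1],[0.61,0.63,0.36,0,0,0,-1],[0.62,0.62,0.35,0,0,0,-1],[0.62,0.62,0.36,0,0,0,-1]]
26 end [0.4634 0.2611 0.0837]
```

>>> jog_arm(plan=[[[0.67,0.15,-0.66,-0.28,0,-0.27,-1],[0.66,0.18,-0.65,-0.28,0,-0.27,-1],[0.65,0.22,-0.65,-0.28,0,-0.27,-1],[0.65,0.26,-0.64,-0.28,0,-0.27,-1],[0.64,0.3,-0.64,-0.28,0,-0.27,-1],[0.64,0.33,-0.62,-0.28,0,-0.27,-1],[0.62,0.37,-0.61,-0.28,0,-0.27,-1],[0.61,0.41,-0.6,-0.28,0,-0.27,-1],[0.6,0.44,-0.59,-0.28,0,-0.27,-1],[0.59,0.47,-0.58,-0.28,0,-0.27,-1]]])

```text
clock: 32.7
tool_pos: [0.52, -0.0726, 0.1743]
tool_rot: [0.348, 0.853, -0.145, 0.361]
ft_force: [0.3, -0.1, -1.3]
finger_gap: 0.715
grip_force: 66.2
```

>>> jog_arm(plan=[[[0.57,0.51,-0.56,-0.28,0,-0.27,-1],[0.56,0.54,-0.54,-0.28,0,-0.27,-1],[0.55,0.57,-0.53,-0.28,0,-0.27,-1],[0.52,0.6,-0.51,-0.28,0,-0.27,-1],[0.51,0.63,-0.5,-0.28,0,-0.27,-1],[0.49,0.66,-0.47,-0.28,0,-0.27,-1],[0.48,0.68,-0.46,-0.28,0,-0.27,-1],[0.45,0.71,-0.43,-0.28,0,-0.27,-1],[0.43,0.74,-0.41,-0.28,0,-0.27,-1],[0.41,0.76,-0.39,-0.28,0,-0.27,-1]]])

```text
clock: 33.95
tool_pos: [0.4656, 0.1588, 0.1695]
tool_rot: [0.169, 0.905, -0.068, 0.384]
ft_force: [0.1, -0.5, -1.2]
finger_gap: 0.712
grip_force: 66.2
```

```bash
sed -i 's/,(p+\[-.07/,(p+[-.07/; s/w=\[ (np.array(\[.46,.18,.17\]),r),/w=[(np.array([.46,.18,.17]),r),/' back2.py; python3 back2.py
python3 - <<'E'
from h import *
im,_,_=cloud('top');save(cv2.resize(im[150:350,290:490],None,fx=3,fy=3),'after2.png')
E
```

```text
t 33.95 q [-1.17  0.21  0.37  2.39  1.33  0.67 -0.75] tcp [0.4656 0.1588 0.1695] mouth [0.448 0.165 0.217] u [-0.02 -0.    1.  ] tip 0.9 f 66.15176876055557
2.4216614598032257e-05 [-1.39  0.57  0.18  2.31  1.32  0.71 -1.22] lim [1.42 0.6  0.88 0.09 2.45 0.48 1.6 ]
[[0.35,0.71,-0.38,-0.21,0.14,-0.3,-1],[0.62,0.62,0.36,0,0,0,-1],[0.62,0.63,0.36,0,0,0,-1],[0.61,0.62,0.36,0,0,0,-1],[0.62,0.62,0.36,0,0,0,-1],[0.62,0.63,0.36,0,0,0,-1]]
6 end [0.4634 0.2612 0.0835]
```

View pics/after2.png

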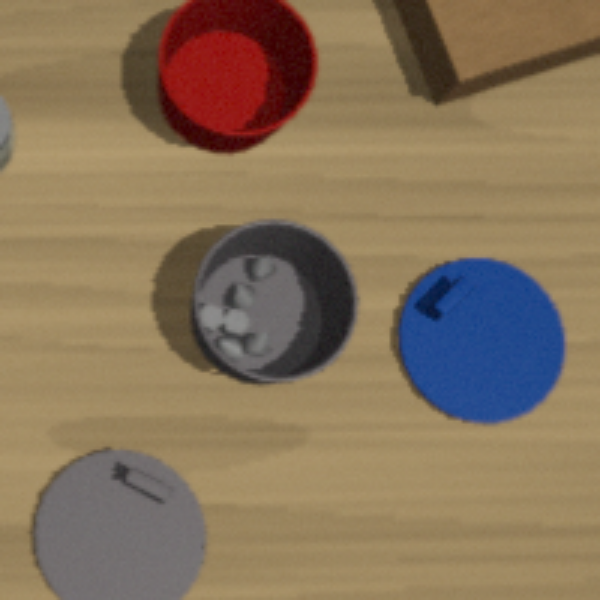

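All six nuts are in the tub, at crop (262,268), (238,295), (212,315), (237,320), (232,347) and (257,345). The lid is flat at (120,530). Next I'll bring the cup back to the board.

>>> jog_arm(plan=[[[0.35,0.71,-0.38,-0.21,0.14,-0.3,-1],[0.62,0.62,0.36,0,0,0,-1],[0.62,0.62,0.36,0,0,0,-1],[0.62,0.62,0.36,0,0,0,-1],[0.62,0.62,0.36,0,0,0,-1],[0.62,0.62,0.36,0,0,0,-1],[0,0,0,0,0,0,-1]]])

```text
clock: 34.88
tool_pos: [0.4633, 0.2603, 0.0824]
tool_rot: [0.151, 0.912, -0.063, 0.377]
ft_force: [0.3, 0.0, -0.5]
finger_gap: 0.714
grip_force: 66.2
```

```bash
python3 - <<'E'
from tip import *
report()
rg=R.from_quat([.15,.911,-.062,.379]);g=np.array([.5326,.252,.0455])
path([(g+[0,0,.012],rg,-1),(g,None,-1,3)])
E
```

```text
t 34.875 q [-1.24  0.51  0.29  2.26  1.34  0.63 -0.97] tcp [0.4633 0.2603 0.0824] mouth [0.446 0.266 0.13 ] u [0. 0. 1.] tip 0.1 f 66.15379601251334
[[-0.31,0.15,0.66,-0.01,-0.01,0,-1],[-0.3,0.14,0.66,-0.01,-0,0,-1],[-0.31,0.14,0.66,-0,-0.01,0,-1],[-0.31,0.15,0.66,-0.01,-0.01,0,-1],[0.12,-0,0.11,0,0,0,-1],[0.11,-0,0.11,0,0,0,-1],[0.12,-0,0.11,0,0,0,-1]]
7 end [0.5325 0.2521 0.0455]
```

>>> jog_arm(plan=[[[-0.3,0.14,0.66,0,0,0,-1],[-0.3,0.14,0.66,0,0,0,-1],[-0.3,0.14,0.66,0,0,0,-1],[-0.3,0.14,0.66,0,0,0,-1],[0.12,0,0.12,0,0,0,-1],[0.1,0,0.1,0,0,0,-1],[0.1,0,0.1,0,0,0,-1],[0,0,0,0,0,0,-1]]])

```text
clock: 35.88
tool_pos: [0.5322, 0.2506, 0.0464]
tool_rot: [0.152, 0.911, -0.063, 0.378]
ft_force: [0.2, -0.3, -0.6]
finger_gap: 0.712
grip_force: 66.1
```

>>> jog_arm(plan=[[[0.05,0,0.05,0,0,0,-1],[0,0,0,0,0,0,-1]]])

```text
clock: 36.12
tool_pos: [0.5328, 0.2507, 0.0454]
tool_rot: [0.152, 0.911, -0.063, 0.378]
ft_force: [-2.0, -0.6, 6.3]
finger_gap: 0.712
grip_force: 67.1
```

Contact. Release gently and back out along the tool axis.

>>> jog_arm(plan=[[[0,0,0,0,0,0,0.5],[0,0,0,0,0,0,0.7],[0,0,0,0,0,0,1],[0,0,0,0,0,0,1],[0,0,0,0,0,0,1]]])

```text
clock: 36.75
tool_pos: [0.5325, 0.2504, 0.0449]
tool_rot: [0.152, 0.911, -0.063, 0.378]
ft_force: [0.6, -0.0, -0.4]
finger_gap: 1.002
grip_force: 0.0
```

>>> jog_arm(plan=[[[0,0,-0.4,0,0,0,1],[0,0,-0.8,0,0,0,1],[0,0,-0.9,0,0,0,1],[0,0,-0.9,0,0,0,1],[0,0,-0.9,0,0,0,1],[0,0,-0.9,0,0,0,1],[0,0,-0.5,0,0,0,1],[0,0,0,0,0,0,1]]])

```text
clock: 37.75
tool_pos: [0.4436, 0.2814, 0.139]
tool_rot: [0.152, 0.911, -0.062, 0.378]
ft_force: [1.2, 0.2, 0.5]
finger_gap: 1.003
grip_force: 0.0
```

```bash
python3 - <<'E'
from plan import *
s=log();print(s['clock'],s['ft_force'])
im,d,P=cloud('side');save(im,'end.png');X=P.reshape(-1,3)
k=X[(np.hypot(X[:,0]-.516,X[:,1]-.257)<.05)&(X[:,2]>.084)&(X[:,2]<.097)];print('cup',len(k),cv2.minEnclosingCircle(k[:,:2].astype(np.float32).reshape(-1,1,2)),np.median(k[:,2]))
E
```

```text
37.75 [1.19270455 0.16739803 0.51344384]
cup 314 ((0.5163834691047668, 0.2561531066894531), 0.03215042129158974) 0.09057845908612089
```

View pics/end.png

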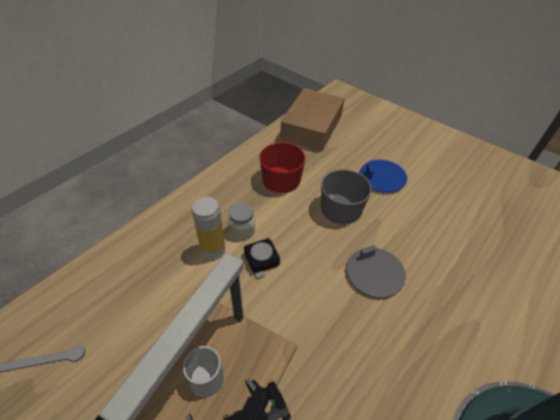

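The empty cup stands upright at (203,372), the lid is flat at (375,272), the tub is in place at (345,195), and the gripper is clear.

```bash
python3 -c "
from workcell import robot
print(robot.hand_in())"
```

```text
the job is handed in; nothing more can be done
None
```

The job is done and handed in at about 38 s of the 72 s allowed: the lid lies flat on the bench, all six nuts are in the tub, and the empty cup stands upright on the light's board; the hand-in call returned no verdict.

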